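# Lay the honed gouges back in the bench rack in the same order

## Task

The four freshly honed carving gouges lie side by side in the pale cradles of the honing tray, in the order the carver is going to use them. Move them to the four free cradles of the dark bench rack so that they lie in the same left-to-right order as they lay in the tray (seen from the robot), skipping the cradle that the black-handled gouge already fills and leaving that one where it is. Lower each gently into its cradle without dropping it, lying straight and squarely on both notched posts as the black one does, cutting edge pointing away from the robot.

Things in the scene. Friction and masses are not known exactly. Their poses are not given: they have to be found in the camera images.
- gouge_red: Carving tool 260 mm long, 0.13 kg, handle painted red at its rear, 18 mm hollow (gouge) blade. Origin on its axis at the grip point; x axis along the tool to the cutting edge, z up. Along x: handle -95 to 55 mm (29 mm thick from -30 to 30, 27 behind), brass ferrule 19 mm thick to 85, blade to 165. Starts in the honing tray, edge away from the robot, order varies.
- gouge_blue: Carving tool 260 mm long, 0.13 kg, handle painted blue at its rear, 22 mm flat blade. Origin on its axis at the grip point; x axis along the tool to the cutting edge, z up. Along x: handle -95 to 55 mm (29 mm thick from -30 to 30, 27 behind), brass ferrule 19 mm thick to 85, blade to 165. Starts in the honing tray, edge away from the robot, order varies.
- gouge_green: Carving tool 260 mm long, 0.13 kg, handle painted green at its rear, 13 mm V-shaped blade. Origin on its axis at the grip point; x axis along the tool to the cutting edge, z up. Along x: handle -95 to 55 mm (29 mm thick from -30 to 30, 27 behind), brass ferrule 19 mm thick to 85, blade to 165. Starts in the honing tray, edge away from the robot, order varies.
- gouge_yellow: Carving tool 260 mm long, 0.13 kg, handle painted yellow at its rear, 28 mm fishtail blade. Origin on its axis at the grip point; x axis along the tool to the cutting edge, z up. Along x: handle -95 to 55 mm (29 mm thick from -30 to 30, 27 behind), brass ferrule 19 mm thick to 85, blade to 165. Starts in the honing tray, edge away from the robot, order varies.
- rest_red: Fixed pale cradle of the tray in which the red gouge lies at the start; marks its place in that row (4 alike, 74 mm apart). Origin under its middle, y axis left. The gouge's axis lies 50 mm above. Two V posts 56 mm wide, 60 mm high, 65 mm behind and 70 mm ahead of the grip point; between them room for fingers down to a 10 mm foot.
- rest_blue: Fixed pale cradle of the tray in which the blue gouge lies at the start; marks its place in that row (4 alike, 74 mm apart). Origin under its middle, y axis left. The gouge's axis lies 50 mm above. Two V posts 56 mm wide, 60 mm high, 65 mm behind and 70 mm ahead of the grip point; between them room for fingers down to a 10 mm foot.
- rest_green: Fixed pale cradle of the tray in which the green gouge lies at the start; marks its place in that row (4 alike, 74 mm apart). Origin under its middle, y axis left. The gouge's axis lies 50 mm above. Two V posts 56 mm wide, 60 mm high, 65 mm behind and 70 mm ahead of the grip point; between them room for fingers down to a 10 mm foot.
- rest_yellow: Fixed pale cradle of the tray in which the yellow gouge lies at the start; marks its place in that row (4 alike, 74 mm apart). Origin under its middle, y axis left. The gouge's axis lies 50 mm above. Two V posts 56 mm wide, 60 mm high, 65 mm behind and 70 mm ahead of the grip point; between them room for fingers down to a 10 mm foot.
- rack: Fixed dark bench rack with five mid-brown V cradles like the tray's (mouths 46 mm, self-centring), left or right of the tray. Origin on the bench, mid-width, 60 mm before the grip points; x away from the robot, y left. A gouge in place has its origin at x 60, y -148, -74, 0, 74 or 148, z 80 mm, x axis along the rack's. Plinth top at 30 mm, 372 wide; end cheeks to 50 mm.
- gouge_black: Same form as the other gouges, black-painted handle, skewed 20 mm blade. Already lies in one of the five places of the rack, a different one each time, and stays there. Origin and axes as for the others.

How it is judged:
At the end, for the whole second after the job is handed in: The gouges lie released and at rest in the rack's free cradles in the tray's left-to-right order, edges away from the robot: within 10 mm of a cradle's middle across, 18 mm along, 8 mm in height, 0.12 rad of the rack's direction; the black-handled one moved under 15 mm ((y of gouge_red in the frame of rack between -0.158 and -0.138 m or y of gouge_red in the frame of rack between -0.084 and -0.064 m or y of gouge_red in the frame of rack between -0.01 and 0.01 m or y of gouge_red in the frame of rack between 0.064 and 0.084 m or y of gouge_red in the frame of rack between 0.138 and 0.158 m) and x of gouge_red in the frame of rack between 0.042 and 0.078 m and z of gouge_red in the frame of rack between 0.072 and 0.088 m and angle between the x axis of each of gouge_red, gouge_blue, gouge_green, gouge_yellow and the x axis of rack, either way round below 0.12 rad and x of rack in the frame of gouge_red below 0 m and linear speed of each of gouge_red, gouge_blue, gouge_green, gouge_yellow below 0.02 m/s and angular speed of each of gouge_red, gouge_blue, gouge_green, gouge_yellow below 0.3 rad/s and contact force between the fingers and gouge_red below 0.1 N and (y of gouge_blue in the frame of rack between -0.158 and -0.138 m or y of gouge_blue in the frame of rack between -0.084 and -0.064 m or y of gouge_blue in the frame of rack between -0.01 and 0.01 m or y of gouge_blue in the frame of rack between 0.064 and 0.084 m or y of gouge_blue in the frame of rack between 0.138 and 0.158 m) and x of gouge_blue in the frame of rack between 0.042 and 0.078 m and z of gouge_blue in the frame of rack between 0.072 and 0.088 m and x of rack in the frame of gouge_blue below 0 m and contact force between the fingers and gouge_blue below 0.1 N and (y of gouge_green in the frame of rack between -0.158 and -0.138 m or y of gouge_green in the frame of rack between -0.084 and -0.064 m or y of gouge_green in the frame of rack between -0.01 and 0.01 m or y of gouge_green in the frame of rack between 0.064 and 0.084 m or y of gouge_green in the frame of rack between 0.138 and 0.158 m) and x of gouge_green in the frame of rack between 0.042 and 0.078 m and z of gouge_green in the frame of rack between 0.072 and 0.088 m and x of rack in the frame of gouge_green below 0 m and contact force between the fingers and gouge_green below 0.1 N and (y of gouge_yellow in the frame of rack between -0.158 and -0.138 m or y of gouge_yellow in the frame of rack between -0.084 and -0.064 m or y of gouge_yellow in the frame of rack between -0.01 and 0.01 m or y of gouge_yellow in the frame of rack between 0.064 and 0.084 m or y of gouge_yellow in the frame of rack between 0.138 and 0.158 m) and x of gouge_yellow in the frame of rack between 0.042 and 0.078 m and z of gouge_yellow in the frame of rack between 0.072 and 0.088 m and x of rack in the frame of gouge_yellow below 0 m and contact force between the fingers and gouge_yellow below 0.1 N and ((y of rest_red in the frame of rest_blue above 0 m and y of gouge_red in the frame of gouge_blue above 0 m) or (y of rest_red in the frame of rest_blue below 0 m and y of gouge_red in the frame of gouge_blue below 0 m)) and ((y of rest_red in the frame of rest_green above 0 m and y of gouge_red in the frame of gouge_green above 0 m) or (y of rest_red in the frame of rest_green below 0 m and y of gouge_red in the frame of gouge_green below 0 m)) and ((y of rest_red in the frame of rest_yellow above 0 m and y of gouge_red in the frame of gouge_yellow above 0 m) or (y of rest_red in the frame of rest_yellow below 0 m and y of gouge_red in the frame of gouge_yellow below 0 m)) and ((y of rest_blue in the frame of rest_green above 0 m and y of gouge_blue in the frame of gouge_green above 0 m) or (y of rest_blue in the frame of rest_green below 0 m and y of gouge_blue in the frame of gouge_green below 0 m)) and ((y of rest_blue in the frame of rest_yellow above 0 m and y of gouge_blue in the frame of gouge_yellow above 0 m) or (y of rest_blue in the frame of rest_yellow below 0 m and y of gouge_blue in the frame of gouge_yellow below 0 m)) and ((y of rest_green in the frame of rest_yellow above 0 m and y of gouge_green in the frame of gouge_yellow above 0 m) or (y of rest_green in the frame of rest_yellow below 0 m and y of gouge_green in the frame of gouge_yellow below 0 m)) and distance of gouge_black from where it was at the start of the episode below 0.015 m); the robot touches nothing.
It fails at once if a gouge is dropped (falls free of the fingers faster than 0.7 m/s, about 25 mm of fall) ((contact force between the fingers and gouge_red below 0.05 N and linear speed of gouge_red above 0.7 m/s) or (contact force between the fingers and gouge_blue below 0.05 N and linear speed of gouge_blue above 0.7 m/s) or (contact force between the fingers and gouge_green below 0.05 N and linear speed of gouge_green above 0.7 m/s) or (contact force between the fingers and gouge_yellow below 0.05 N and linear speed of gouge_yellow above 0.7 m/s)).
It fails at once if the black-handled gouge is pushed more than 15 mm or lifted from its place (distance of gouge_black from where it was at the start of the episode above 0.015 m).
It also fails if it takes over 109 s, if anything falls off the work surface, if the arm or the gripper's body presses on something with over 40 N, if the wrist force passes 120 N, or if a joint passes its speed limit or range.

## Robot

A 6-joint arm with a two-finger parallel gripper is mounted at the origin on the work surface. World frame = base frame: x ahead of the robot, y to its left, z up, the work surface at z = 0. Lengths are in m, angles in rad, forces in N, time in s.
With the tool pointing down it reaches from about 0.2 to 0.875 m from the base axis. Payload 3.4 kg.
Tool frame: the origin (TCP) lies midway between the tips of the shut fingers; the grasp point (between the pads) lies behind it (tcp_to_grasp is the z of the grasp point in the tool frame, in m); z points along the fingers, y is the line along which they close (so a half turn about z gives the same grasp; the last joint's range is limited). The gripper opens to 94 mm and grips with 3 to 60 N. Pads are 16 mm wide; open, the fingers measure 119 mm over their backs; the gripper's body (75 mm by 177 mm) begins 78 mm behind the grasp point.
Start: joints at [-1.284, 0.276, 1.505, -0, 1.361, -0.121], TCP at [0.228, -0.528, 0.168] pointing down, gripper open.
Joint ranges: [-2.89, 2.89], [-0.75, 2.08], [0.22, 2.7], [-1.18, 4.32], [0.11, 2.71], [-2.7, 2.7]. Speed limits (rad/s): [2.57, 2.57, 3.14, 3.14, 3.14, 3.14].

## Interface

Orientations are given as a unit quaternion [x, y, z, w].
In Python, from rig import * gives the robot as it stands.
- The arm moves only by the tool apply_moves, never from a script. Its argument "moves" is a list of rows, each an object with "delta_pos": the shift along the tool's x, y, z in units of 50 cm (1.0 is 50 cm), a list of three; "dr": the turn, a rotation vector about the tool's x, y, z in units of 120 degrees (1.0 is 120 degrees), a list of three; "claw": the closure, from 0 (fully open) to 1 (shut). In form: [{"delta_pos": [dx, dy, dz], "dr": [rx, ry, rz], "claw": claw}, ...]. A call has exactly 5 rows; each row is the pose to reach, as a shift and turn from the pose commanded when the call began, along the tool's axes at that moment; what a row does not reach only later rows make up. A row lasts 1/8 s, in which the tool goes at most 62.5 mm and 10.7 degrees, less where a joint would pass 70% of its speed; a pose out of reach is approached as far as the arm can. A call with a number of a shift or a turn outside -1 to 1 is refused whole. A call with a gripper value outside its range is refused whole. The fingers move at their own pace and stop on an object; the grip force is fixed at half the most. Time passes only in rows, so rows that repeat a pose let the fingers close, or fill a call up. It gives the time, the measured TCP pose, the force, the opening and the grip force at its end, in the units of the state.
- get_state(): the state, without advancing time (a new reading comes with each control period).
- capture(name): name is "scene" or "top" or "wrist"; returns the picture (400x640x3 uint8, blue, green, red); there is no depth.
- camera_info(name): a dict with "intrinsics" (3x3 intrinsics, pixels), "R" (3x3) and "t" (3): a world point X has camera coordinates R X + t. Camera axes: x right, y down, z forward; pixel columns grow to the right and rows downward; lengths in m; the calibration is good to about 2 mm. A picture is of the moment at which its call begins: read the wrist's pose just before it. camera_info takes no time and is no camera call; for the wrist camera it gives the pose at the moment of the call.
- close_job(): hands the job in; it is judged then, once.
Trained networks look in the newest picture that a camera, given by its name, has taken for a name from the list of things; names that differ only in an ending like _2 or _b are one class to them, and where a whole thing is asked for, a point or a joint stands for the part that bears it (a point fixed in the world has none). Each returns a list of dicts, best first, with "confidence" (0 to 1); they miss things now and then, are a little off and sometimes report something else, mostly with a low value. They report only what shows in the picture. A call takes as long as a camera call.
- look_for(camera, thing): "at" ([column, row] in pixels, amid what is visible of it).
- cut_out(camera, thing): "pixels" (400x640 bool, what is visible of it) and "at" ([column, row] in pixels, amid what is visible of it).
The state is a dict: "clock": time; "joints": joint angles; "joint_vel": joint speeds; "joint_efforts": joint torques, N m; "ee_pos": TCP position; "orientation": TCP orientation; "ft_force": force on the tool from outside, world axes, zero at the start; "torque": the same for the moment, N m; "finger_gap": finger opening in m; "finger_force": force on a finger pad.
Only numpy, scipy, OpenCV 4.12 (cv2) and the standard library are available. Lean on these libraries where they do the work, as an engineer would, in place of code of your own. Each camera call takes 0.05 s, during which the arm holds its last target. There are 200 camera calls.

## Working session

There is one attempt and no reset: what is moved stays moved. The work goes in short steps, Python scripts to look and compute and a tool call to move; the robot and the scene stay as the last step left them, time stands still between calls to the robot, and variables do not carry over. Pictures are saved under pics/ and viewed, at most 14 in all, crops included, and the job is handed in when it is done.

Besides the shell and the picture viewer there is one more tool, called by a JSON object that holds its "name" and its "arguments", one argument or row to a line. apply_moves: Moves the arm, as the interface text tells. Shifts and turns lie within -1 to 1; 1 stands for 50 cm of shift or 120 degrees of turn. Its arguments: {"type":"object","properties":{"moves":{"type":"array","items":{"type":"object","properties":{"delta_pos":{"type":"array","items":{"type":"number","minimum":-1,"maximum":1}},"dr":{"type":"array","items":{"type":"number","minimum":-1,"maximum":1}},"claw":{"type":"number"}}}}},"required":["moves"]}

```bash
mkdir -p pics; ls; python3 - <<'E'
from rig import *
import cv2
s=get_state();print({k:s[k] for k in s})
for c in("scene","top"):
    im=capture(c);cv2.imwrite(f"pics/{c}0.png",im);i=camera_info(c);print(c,i)
    for t in("gouge_red","gouge_blue","gouge_green","gouge_yellow","gouge_black","rack","rest_red"):
        print(t,[(d["at"],round(d["confidence"],2)) for d in look_for(c,t)][:4])
E
```

```text
pics
{'clock': 0.0, 'joints': array([-1.28396637e+00,  2.76627776e-01,  1.50606052e+00,  3.11704657e-05,
        1.36068738e+00, -1.21039416e-01]), 'joint_vel': array([ 0.0010655 , -0.00046469, -0.00015313,  0.00117264,  0.00012042,
       -0.00179047]), 'joint_efforts': array([ 1.82747852e-03, -4.04577649e+01, -2.37230551e+01,  7.06507824e-02,
        3.45541863e-02, -1.47178362e-04]), 'ee_pos': array([ 0.22789294, -0.5272624 ,  0.16681503]), 'orientation': array([ 9.79277564e-01,  2.02520759e-01, -5.86303662e-05, -8.89713723e-04]), 'ft_force': array([ 0.03341898,  0.51079594, -0.54065804]), 'torque': array([-0.02595396,  0.02996294, -0.0128485 ]), 'finger_force': 0.0, 'finger_gap': 0.09386171409643053}
scene {'intrinsics': array([[419.64606789,   0.        , 323.23360599],
       [  0.        , 419.64606789, 196.10026556],
       [  0.        ,   0.        ,   1.        ]]), 'R': array([[ 0.21356361,  0.97688773, -0.00899685],
       [ 0.69331381, -0.15804499, -0.70309156],
       [-0.68826343,  0.14391713, -0.71104241]]), 't': array([-0.13494964, -0.27609138,  1.28928088])}
gouge_
[... 209 characters left out ...]
29.9, 260.9], 0.72)]
rest_red [([360.8, 205.3], 0.64), ([358.7, 219.5], 0.61)]
top {'intrinsics': array([[380.90810846,   0.        , 319.00743195],
       [  0.        , 380.90810846, 195.4835408 ],
       [  0.        ,   0.        ,   1.        ]]), 'R': array([[ 0.01621955, -0.99970506, -0.0180751 ],
       [-0.98337191, -0.0126791 , -0.18115994],
       [ 0.18087733,  0.02071288, -0.98328753]]), 't': array([0.02896567, 0.50407381, 0.8315072 ])}
gouge_red [([286.3, 194.1], 0.56)]
gouge_blue [([189.8, 191.2], 0.84)]
gouge_green [([251.7, 198.2], 0.66)]
gouge_yellow [([219.2, 195.3], 0.79)]
gouge_black [([493.9, 175.5], 0.95)]
rack [([408.3, 180.1], 0.65)]
rest_red [([295.0, 173.5], 0.61)]
```

View pics/top0.png

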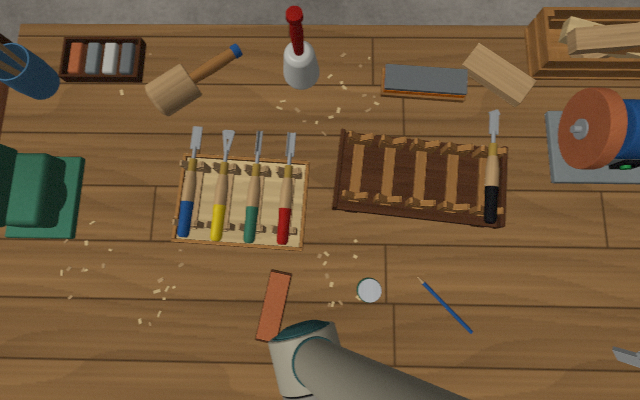

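View pics/scene0.png

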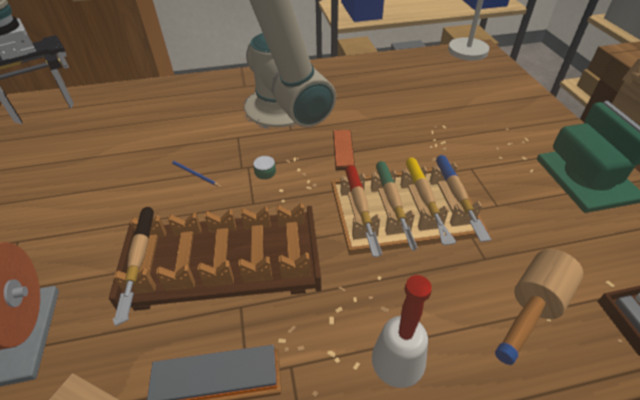

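```bash
cat > h.py <<'E'
from rig import *
import numpy as np, cv2
from scipy.optimize import least_squares
def proj(c,X):
    i=camera_info(c);P=np.atleast_2d(X)@i["R"].T+i["t"];p=P@i["intrinsics"].T
    return p[:,:2]/p[:,2:]
def back(c,uv,z):
    i=camera_info(c);uv=np.atleast_2d(uv)
    d=np.c_[uv,np.ones(len(uv))]@np.linalg.inv(i["intrinsics"]).T@i["R"];o=-i["R"].T@i["t"]
    return o+d*((z-o[2])/d[:,2])[:,None]
def mask(c,t):
    r=cut_out(c,t)
    return (r[0]["pixels"],r[0]["confidence"]) if r else (None,0)
def line(m,c,z):
    ys,xs=np.nonzero(m);P=back(c,np.c_[xs,ys],z)[:,:2]
    mu=P.mean(0);d=np.linalg.svd(P-mu,full_matrices=False)[2][0];d*=np.sign(d[0])
    s=(P-mu)@d;lo,hi=np.percentile(s,[.3,99.7]);n=np.array([-d[1],d[0]])
    # axis from middle part (handle) only
    return mu,d,mu+lo*d,mu+hi*d,hi-lo
E
python3 - <<'E'
from h import *
ims={c:capture(c) for c in("top","scene")}
for c in ims:
    for t,z in(("red",.05),("blue",.05),("green",.05),("yellow",.05),("black",.08)):
        m,k=mask(c,"gouge_"+t)
        if m is None: print(c,t,None);continue
        np.save(f"m_{c}_{t}.npy",m)
        mu,d,a,b,L=line(m,c,z);g=a+d*.095
        print(c,t,round(k,2),m.sum(),"yaw",round(np.arctan2(d[1],d[0]),3),"grip from rear",g.round(4),"from tip",(b-d*.165).round(4),"L",L.round(3))
    m,k=mask(c,"rack")
    if m is not None:
        np.save(f"m_{c}_rack.npy",m);ys,xs=np.nonzero(m);P=back(c,np.c_[xs,ys],.04)[:,:2]
        print(c,"rack",k,m.sum(),cv2.minAreaRect(P.astype(np.float32)*1000))
E
```

```text
top red 0.66 1114 yaw -0.056 grip from rear [0.4861 0.1121] from tip [0.4878 0.112 ] L 0.262
top blue 0.83 1114 yaw -0.056 grip from rear [0.5024 0.3372] from tip [0.5003 0.3373] L 0.258
top green 0.94 1102 yaw -0.05 grip from rear [0.4893 0.1872] from tip [0.4895 0.1872] L 0.26
top yellow 0.88 1223 yaw -0.062 grip from rear [0.4926 0.2626] from tip [0.4945 0.2625] L 0.262
top black 0.64 1225 yaw -0.104 grip from rear [ 0.5373 -0.3466] from tip [ 0.5376 -0.3466] L 0.26
top rack 0.67 7488 ((549.1689453125, -199.44024658203125), (396.7501525878906, 197.4400634765625), 83.9267349243164)
scene red 0.55 966 yaw -0.059 grip from rear [0.468  0.1169] from tip [0.4783 0.1163] L 0.27
scene blue 0.96 1061 yaw -0.063 grip from rear [0.4796 0.3433] from tip [0.4899 0.3426] L 0.27
scene green 0.8 856 yaw -0.054 grip from rear [0.4696 0.1923] from tip [0.4784 0.1918] L 0.269
scene yellow 0.79 1050 yaw -0.061 grip from rear [0.4714 0.2678] from tip [0.4844 0.267 ] L 0.273
scene black 0.88 1465 yaw -0.1 grip from rear [ 0.5339 -0.3434] from tip [ 0.5367 -0.3436] L 0.263
scene rack 0.6 7810 ((564.6375732421875, -199.32846069335938), (396.2845458984375, 217.91648864746094), 84.66259765625)
```

```bash
python3 - <<'E'
from h import *
for c in("top","scene"):print(c,-camera_info(c)["R"].T@camera_info(c)["t"])
M={(c,t):np.load(f"m_{c}_{t}.npy") for c in("top","scene") for t in("red","blue","green","yellow","black")}
for z in(.05,.06,.065,.08,.085):
    for t in("blue","yellow","green","red","black"):
        o=[]
        for c in("top","scene"):
            mu,d,a,b,L=line(M[c,t],c,z);g=((a+d*.095)+(b-d*.165))/2;o+=[*g.round(4)]
        print(z,t,o)
# rack overlay: rack from black gouge
yaw=-.102;g=np.array([.5373,-.3460]);R=np.array([[np.cos(yaw),-np.sin(yaw)],[np.sin(yaw),np.cos(yaw)]])
O=g-R@np.array([.06,-.148]);print("rack origin",O)
for c,(x,y,w,h) in(("top",(320,110,200,130)),("scene",(100,190,230,140))):
    im=capture(c)[y:y+h,x:x+w];k=3;im=cv2.resize(im,None,fx=k,fy=k,interpolation=cv2.INTER_CUBIC)
    for yy in(-.148,-.074,0,.074,.148):
        for xx in(-.005,.13):
            P=np.r_[O+R@np.array([xx,yy]),.08]
            for dy,col in((0,(0,0,255)),(-.023,(0,255,0)),(.023,(0,255,0))):
                p=proj(c,np.r_[O+R@np.array([xx,yy+dy]),.08+(.01 if dy else -.015)])[0]
                cv2.circle(im,tuple(int(v) for v in (p-[x,y]+.5)*k),2,col,-1)
    cv2.imwrite(f"pics/ov_{c}.png",im)
E
```

```text
top [0.34482141 0.01812542 0.9094522 ]
scene [ 1.10760317 -0.09735382  0.72140174]
0.05 blue [np.float64(0.5014), np.float64(0.3372), np.float64(0.4848), np.float64(0.343)]
0.05 yellow [np.float64(0.4935), np.float64(0.2626), np.float64(0.4779), np.float64(0.2674)]
0.05 green [np.float64(0.4894), np.float64(0.1872), np.float64(0.474), np.float64(0.1921)]
0.05 red [np.float64(0.487), np.float64(0.112), np.float64(0.4731), np.float64(0.1166)]
0.05 black [np.float64(0.5457), np.float64(-0.3599), np.float64(0.5102), np.float64(-0.3552)]
0.06 blue [np.float64(0.4992), np.float64(0.3335), np.float64(0.4935), np.float64(0.3364)]
0.06 yellow [np.float64(0.4914), np.float64(0.2597), np.float64(0.4867), np.float64(0.262)]
0.06 green [np.float64(0.4873), np.float64(0.1853), np.float64(0.4829), np.float64(0.1878)]
0.06 red [np.float64(0.4849), np.float64(0.111), np.float64(0.4821), np.float64(0.1135)]
0.06 black [np.float64(0.543), np.float64(-0.3555), np.float64(0.5185), np.float64(-0.3513)]
0.065 blue [np.float64(0.4981), np.float64(0.3317), np.float64(0.4979), np.float64(0.3332)]
0.065 yellow
[... 622 characters left out ...]
at64(0.1792)]
0.08 red [np.float64(0.4808), np.float64(0.1088), np.float64(0.4999), np.float64(0.1071)]
0.08 black [np.float64(0.5375), np.float64(-0.3466), np.float64(0.5353), np.float64(-0.3435)]
0.085 blue [np.float64(0.4936), np.float64(0.3243), np.float64(0.5154), np.float64(0.3201)]
0.085 yellow [np.float64(0.4861), np.float64(0.2527), np.float64(0.5089), np.float64(0.2485)]
0.085 green [np.float64(0.4821), np.float64(0.1804), np.float64(0.5052), np.float64(0.1771)]
0.085 red [np.float64(0.4798), np.float64(0.1083), np.float64(0.5044), np.float64(0.1056)]
0.085 black [np.float64(0.5361), np.float64(-0.3444), np.float64(0.5395), np.float64(-0.3415)]
rack origin [ 0.49268169 -0.19265984]
```

View pics/ov_top.png

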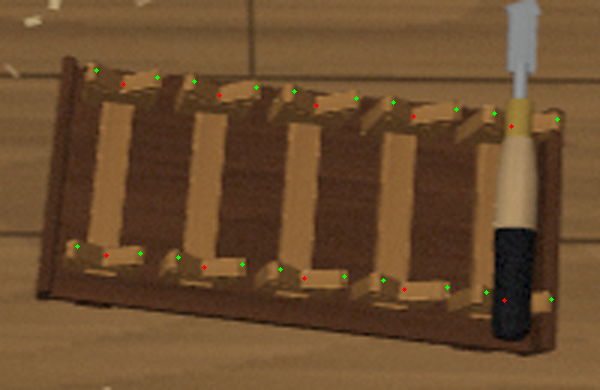

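View pics/ov_scene.png

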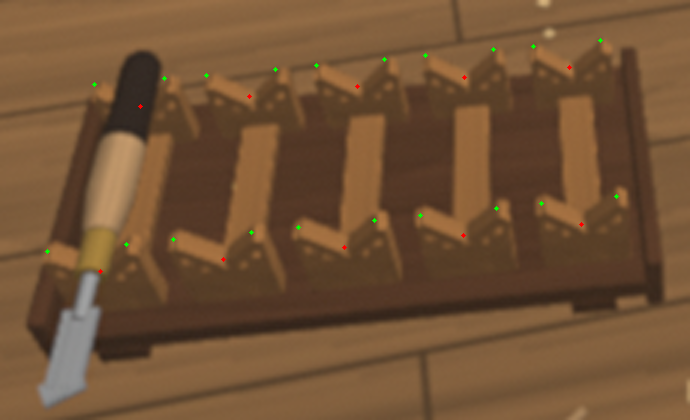

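```bash
cat >> h.py <<'E'
from scipy.spatial.transform import Rotation as Ro
def go(x,y,z,yaw):
    s=get_state();R=Ro.from_quat(s["orientation"])
    T=Ro.from_euler("z",yaw)*Ro.from_euler("x",np.pi)
    print("t",round(s["clock"],2),"pos",np.round(s["ee_pos"],4),"dp",np.round(R.inv().apply(np.array([x,y,z])-s["ee_pos"])/.5,4),"dr",np.round((R.inv()*T).as_rotvec()/np.radians(120),4),"gap",round(s["finger_gap"],4),"F",np.round(s["ft_force"],1))
E
python3 - <<'E'
import rig,h
print([n for n in dir(rig) if not n.startswith('__')])
print(getattr(rig,"tcp_to_grasp",None))
h.go(.4980,.333,.20,-.057)
E
```

```text
['PlanningError', 'camera_info', 'capture', 'close_job', 'cut_out', 'get_state', 'look_for', 'tcp_to_grasp']
-0.0188
t 1.6 pos [ 0.228  -0.5279  0.1677] dp [ 1.1785 -1.3664 -0.0647] dr [0.     0.     0.2219] gap 0.0943 F [0.3 0.1 0.6]
```

```bash
python3 - <<'E'
import h
h.go(.4843,.1115,.17,-.057)
h.go(.40,-.15,.18,-.057)
E
```

```text
t 1.6 pos [ 0.228  -0.5279  0.1677] dp [ 0.9777 -0.9706 -0.0047] dr [0.     0.     0.2219] gap 0.0943 F [0.3 0.1 0.6]
t 1.6 pos [ 0.228  -0.5279  0.1677] dp [ 0.6155 -0.5574 -0.0247] dr [0.     0.     0.2219] gap 0.0943 F [0.3 0.1 0.6]
```

{"name": "apply_moves", "arguments": {
  "moves": [
    {"delta_pos": [0.1, -0.1, -0.02], "dr": [0, 0, 0.06], "claw": 0.38},
    {"delta_pos": [0.2, -0.19, -0.025], "dr": [0, 0, 0.13], "claw": 0.38},
    {"delta_pos": [0.29, -0.27, -0.025], "dr": [0, 0, 0.2], "claw": 0.38},
    {"delta_pos": [0.38, -0.35, -0.025], "dr": [0, 0, 0.222], "claw": 0.38},
    {"delta_pos": [0.46, -0.42, -0.025], "dr": [0, 0, 0.222], "claw": 0.38}
  ]
}}

```text
clock: 2.22
ee_pos: [0.3566, -0.2422, 0.1805]
orientation: [1.0, -0.029, 0.001, 0.0]
ft_force: [0.3, -0.0, 0.9]
finger_gap: 0.0583
finger_force: 0.0
```

```bash
python3 -c "
import h
h.go(.4843,.1115,.17,-.057)"
```

```text
t 2.23 pos [ 0.3566 -0.2422  0.1805] dp [ 0.2138 -0.7211  0.0208] dr [ 0.0003 -0.0006 -0.0006] gap 0.0583 F [ 0.3 -0.   0.9]
```

{"name": "apply_moves", "arguments": {
  "moves": [
    {"delta_pos": [0.033, -0.115, 0], "dr": [0, 0, 0], "claw": 0.38},
    {"delta_pos": [0.067, -0.23, 0], "dr": [0, 0, 0], "claw": 0.38},
    {"delta_pos": [0.1, -0.345, 0], "dr": [0, 0, 0], "claw": 0.38},
    {"delta_pos": [0.135, -0.46, 0], "dr": [0, 0, 0], "claw": 0.38},
    {"delta_pos": [0.168, -0.57, 0], "dr": [0, 0, 0], "claw": 0.38}
  ]
}}

```text
clock: 2.85
ee_pos: [0.4566, 0.0378, 0.1805]
orientation: [1.0, -0.028, 0.001, 0.0]
ft_force: [0.6, 0.2, -0.6]
finger_gap: 0.0584
finger_force: 0.0
```

```bash
python3 -c "
import h
h.go(.4843,.1115,.17,-.057)"
```

```text
t 2.85 pos [0.4566 0.0378 0.1805] dp [ 0.0468 -0.1503  0.021 ] dr [ 0.0002 -0.0006  0.0001] gap 0.0584 F [ 0.6  0.2 -0.6]
```

{"name": "apply_moves", "arguments": {
  "moves": [
    {"delta_pos": [0.024, -0.07, 0.02], "dr": [0, 0, 0], "claw": 0.38},
    {"delta_pos": [0.047, -0.14, 0.02], "dr": [0, 0, 0], "claw": 0.38},
    {"delta_pos": [0.047, -0.14, 0.02], "dr": [0, 0, 0], "claw": 0.38},
    {"delta_pos": [0.047, -0.14, 0.02], "dr": [0, 0, 0], "claw": 0.38},
    {"delta_pos": [0.047, -0.14, 0.02], "dr": [0, 0, 0], "claw": 0.38}
  ]
}}

```text
clock: 3.48
ee_pos: [0.4831, 0.1033, 0.1703]
orientation: [1.0, -0.029, -0.0, 0.0]
ft_force: [1.0, -0.2, 0.6]
finger_gap: 0.0584
finger_force: 0.0
```

```bash
python3 - <<'E'
import h
from h import *
h.go(.4843,.1115,.17,-.057)
i=camera_info("wrist");im=capture("wrist")
print("cam",(-i["R"].T@i["t"]).round(3),i["R"].round(2).tolist())
for t in("red","green"):
    r=cut_out("wrist","gouge_"+t)
    for q in r[:1]:
        mu,d,a,b,L=line(q["pixels"],"wrist",.063);print(t,q["confidence"],"mu",mu.round(4),"yaw",np.arctan2(d[1],d[0]).round(3),"grip",(a+d*.095).round(4),"tip",(b-d*.165).round(4),L.round(3),"axis y at x=.4843",(mu[1]+(.4843-mu[0])*d[1]/d[0]).round(4))
for t,p in(("exp",(.4843,.1115)),):
    for xx in(-.09,0,.08):cv2.circle(im,tuple(int(v) for v in proj("wrist",[p[0]+xx,p[1]-.057*xx,.063])[0]),3,(255,0,255),-1)
cv2.imwrite("pics/w1.png",im)
E
```

```text
t 3.48 pos [0.4831 0.1033 0.1703] dp [ 0.0014 -0.0164  0.0005] dr [ 0.0002  0.     -0.0007] gap 0.0584 F [ 1.  -0.2  0.6]
cam [0.557 0.099 0.386] [[-0.06, -1.0, 0.0], [-0.96, 0.06, 0.26], [-0.26, 0.01, -0.97]]
red 0.21 mu [ 0.5556 -0.1022] yaw 1.348 grip [ 0.5382 -0.1789] tip [ 0.546  -0.1444] 0.295 axis y at x=.4843 -0.4174
green 0.59 mu [0.5317 0.1832] yaw -0.063 grip [0.5156 0.1842] tip [0.4881 0.1859] 0.232 axis y at x=.4843 0.1861
```

View pics/w1.png

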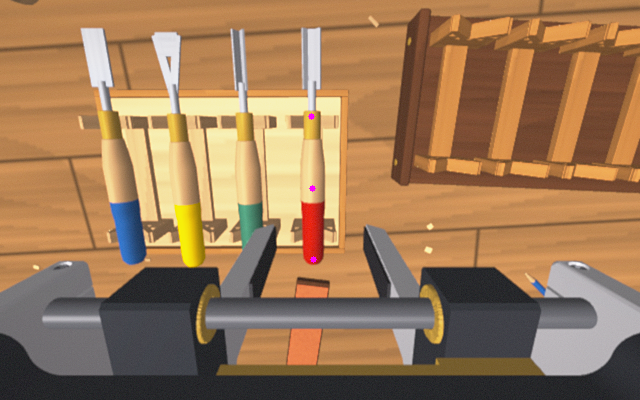

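{"name": "apply_moves", "arguments": {
  "moves": [
    {"delta_pos": [0.002, -0.016, 0], "dr": [0, 0, 0], "claw": 0.38},
    {"delta_pos": [0.002, -0.016, 0.07], "dr": [0, 0, 0], "claw": 0.38},
    {"delta_pos": [0.002, -0.016, 0.15], "dr": [0, 0, 0], "claw": 0.38},
    {"delta_pos": [0.002, -0.016, 0.22], "dr": [0, 0, 0], "claw": 0.38},
    {"delta_pos": [0.002, -0.016, 0.253], "dr": [0, 0, 0], "claw": 0.38}
  ]
}}

```text
clock: 4.25
ee_pos: [0.4836, 0.1125, 0.0417]
orientation: [1.0, -0.029, -0.002, 0.0]
ft_force: [0.9, -0.5, -0.6]
finger_gap: 0.0584
finger_force: 0.0
```

{"name": "apply_moves", "arguments": {
  "moves": [
    {"delta_pos": [0, 0, 0], "dr": [0, 0, 0], "claw": 0.6},
    {"delta_pos": [0, 0, 0], "dr": [0, 0, 0], "claw": 1},
    {"delta_pos": [0, 0, 0], "dr": [0, 0, 0], "claw": 1},
    {"delta_pos": [0, 0, 0], "dr": [0, 0, 0], "claw": 1},
    {"delta_pos": [0, 0, 0], "dr": [0, 0, 0], "claw": 1}
  ]
}}

```text
clock: 4.88
ee_pos: [0.4852, 0.1123, 0.0441]
orientation: [1.0, -0.029, 0.0, -0.0]
ft_force: [-0.2, 1.2, 0.2]
finger_gap: 0.0115
finger_force: 0.0
```

```bash
python3 -c "
import h
h.go(.4843,.1115,.13,-.057);print(h.get_state()['finger_force'])"
```

```text
t 4.88 pos [0.4852 0.1123 0.0441] dp [-0.0016  0.0017 -0.1719] dr [-0.     -0.0004 -0.0001] gap 0.0115 F [-0.2  1.2  0.2]
0.0
```

```bash
python3 - <<'E'
from h import *
s=get_state();print(s["finger_gap"],s["finger_force"])
a=capture("scene")[130:270,300:520];b=capture("wrist")
a=cv2.resize(a,None,fx=2.5,fy=2.5);b=cv2.resize(b,(560,350))
cv2.imwrite("pics/x1.png",a);cv2.imwrite("pics/x2.png",b)
E
```

```text
0.011544673675123202 0.0
```

View pics/x1.png

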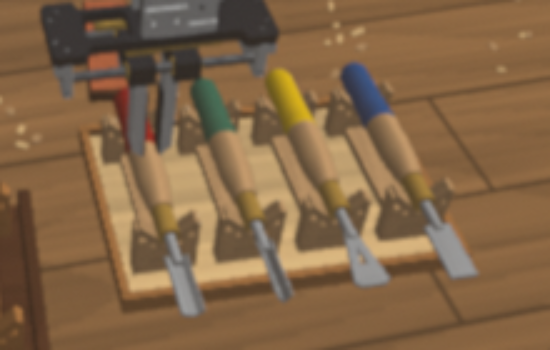

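View pics/x2.png

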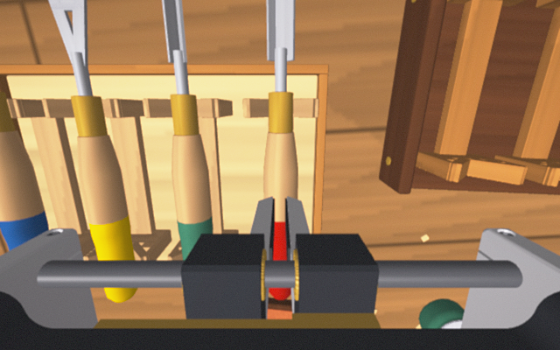

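{"name": "apply_moves", "arguments": {
  "moves": [
    {"delta_pos": [0, 0, 0], "dr": [0, 0, 0], "claw": 1},
    {"delta_pos": [0, 0, 0], "dr": [0, 0, 0], "claw": 1},
    {"delta_pos": [0, 0, 0], "dr": [0, 0, 0], "claw": 1},
    {"delta_pos": [0, 0, 0], "dr": [0, 0, 0], "claw": 1},
    {"delta_pos": [0, 0, 0], "dr": [0, 0, 0], "claw": 1}
  ]
}}

```text
clock: 5.6
ee_pos: [0.485, 0.1123, 0.0436]
orientation: [1.0, -0.029, -0.0, 0.0]
ft_force: [0.2, -1.2, -1.0]
finger_gap: 0.0002
finger_force: 0.0
```

```bash
python3 - <<'E'
from h import *
go(.4843,.1115,.13,-.057)
a=capture("scene")[140:230,320:440]
a=cv2.resize(a,None,fx=6,fy=6,interpolation=cv2.INTER_CUBIC)
cv2.imwrite("pics/x3.png",a)
T=capture("top")
for c in("top","scene"):
    m,k=mask(c,"gouge_red")
    print(k, line(m,c,.063) if m is not None else None)
E
```

```text
t 5.6 pos [0.485  0.1123 0.0436] dp [-0.0012  0.0017 -0.1728] dr [ 0.0001  0.     -0.0001] gap 0.0002 F [ 0.2 -1.2 -1. ]
0.41 (array([0.42705757, 0.12443055]), array([ 0.99885338, -0.04787411]), array([0.41465134, 0.12502517]), array([0.43890922, 0.12386251]), np.float64(0.02428572941016461))
0.55 (array([0.53098019, 0.10880633]), array([ 0.99932292, -0.03679275]), array([0.38544016, 0.11416478]), array([0.65144409, 0.10437113]), np.float64(0.26618415220957536))
```

View pics/x3.png

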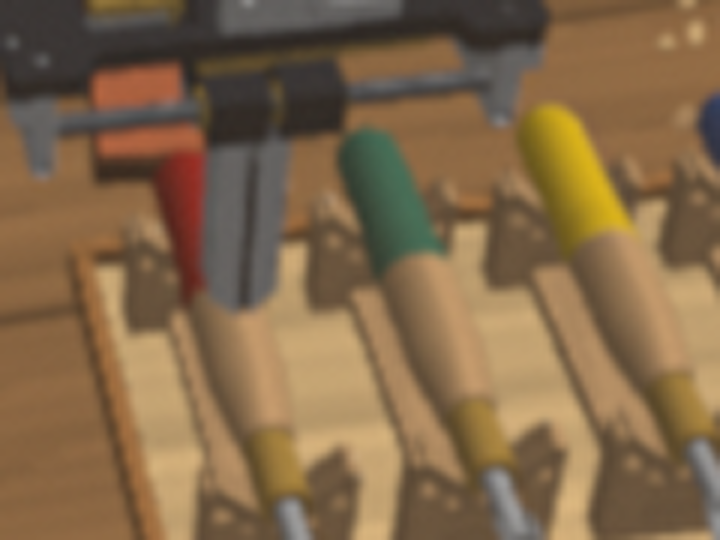

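```bash
python3 - <<'E'
from h import *
p=get_state()["ee_pos"]
print(proj("scene",p),proj("top",p),proj("scene",[.4843,.1115,.063]))
print([proj("scene",[.4843,.1115,z])[0].round(1).tolist() for z in (.05,.08,.1)])
print("pose offset finger tip z in scene if tip seen (360,191) with x,y of tcp:", [ (z,proj("scene",[p[0],p[1],z])[0].round(1).tolist()) for z in(.04,.06,.08,.1,.12)])
E
```

```text
[[358.00093656 201.32393096]] [[285.96252716 203.22537104]] [[358.00869776 195.08814051]]
[[357.7, 199.2], [358.4, 189.6], [358.9, 182.9]]
pose offset finger tip z in scene if tip seen (360,191) with x,y of tcp: [(0.04, [357.9, 202.4]), (0.06, [358.4, 196.2]), (0.08, [358.8, 189.7]), (0.1, [359.3, 183.1]), (0.12, [359.8, 176.2])]
```

```bash
python3 - <<'E'
from h import *
s=get_state();R=Ro.from_quat(s["orientation"]).as_matrix();p=s["ee_pos"]
i=camera_info("wrist")
print("cam in tool", R.T@(-i["R"].T@i["t"]-p))
im=capture("wrist")
for z,col in((0,(255,0,255)),(-.0188,(0,255,0)),(-.033,(255,255,0))):
    q=proj("wrist",p+R@[0,0,z])[0];print(z,q);cv2.circle(im,tuple(int(v) for v in q),3,col,-1)
im=cv2.resize(im[100:400,170:470],None,fx=2,fy=2);cv2.imwrite("pics/w2.png",im)
E
```

```text
cam in tool [ 7.42834142e-02  1.92728517e-04 -2.16061108e-01]
0 [319.34847456 219.09398276]
-0.0188 [319.34197199 227.45299773]
-0.033 [319.33626133 234.79402578]
```

View pics/w2.png

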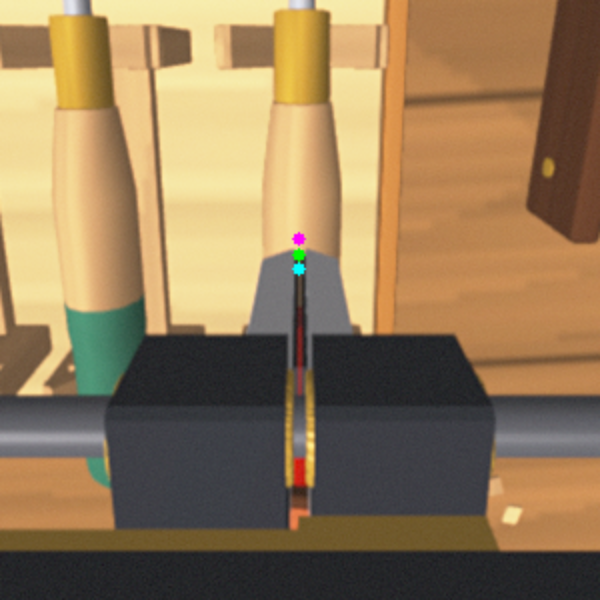

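{"name": "apply_moves", "arguments": {
  "moves": [
    {"delta_pos": [0, 0, -0.01], "dr": [0, 0, 0], "claw": 0.38},
    {"delta_pos": [0, 0, -0.01], "dr": [0, 0, 0], "claw": 0.38},
    {"delta_pos": [0, 0, -0.01], "dr": [0, 0, 0], "claw": 0.38},
    {"delta_pos": [0, 0, -0.01], "dr": [0, 0, 0], "claw": 0.38},
    {"delta_pos": [0, 0, -0.01], "dr": [0, 0, 0], "claw": 0.38}
  ]
}}

```text
clock: 6.48
ee_pos: [0.4849, 0.1123, 0.0486]
orientation: [1.0, -0.029, -0.0, 0.0]
ft_force: [-0.4, 0.7, 0.2]
finger_gap: 0.0474
finger_force: 0.0
```

{"name": "apply_moves", "arguments": {
  "moves": [
    {"delta_pos": [0, 0, 0.01], "dr": [0, 0, 0], "claw": 0.38},
    {"delta_pos": [0, 0, 0.02], "dr": [0, 0, 0], "claw": 0.38},
    {"delta_pos": [0, 0, 0.03], "dr": [0, 0, 0], "claw": 0.38},
    {"delta_pos": [0, 0, 0.04], "dr": [0, 0, 0], "claw": 0.38},
    {"delta_pos": [0, 0, 0.04], "dr": [0, 0, 0], "claw": 0.38}
  ]
}}

```text
clock: 7.1
ee_pos: [0.4845, 0.1123, 0.0281]
orientation: [1.0, -0.029, -0.001, 0.0]
ft_force: [-0.3, -0.4, -0.7]
finger_gap: 0.0582
finger_force: 0.0
```

```bash
python3 - <<'E'
from h import *
go(.4843,.1115,.010,-.057)
a=capture("scene")[140:230,320:440]
a=cv2.resize(a,None,fx=6,fy=6,interpolation=cv2.INTER_CUBIC)
cv2.imwrite("pics/x4.png",a)
E
```

```text
t 7.1 pos [0.4845 0.1123 0.0281] dp [-0.0003  0.0016  0.0362] dr [ 0.0001  0.0005 -0.0001] gap 0.0582 F [-0.3 -0.4 -0.7]
```

View pics/x4.png

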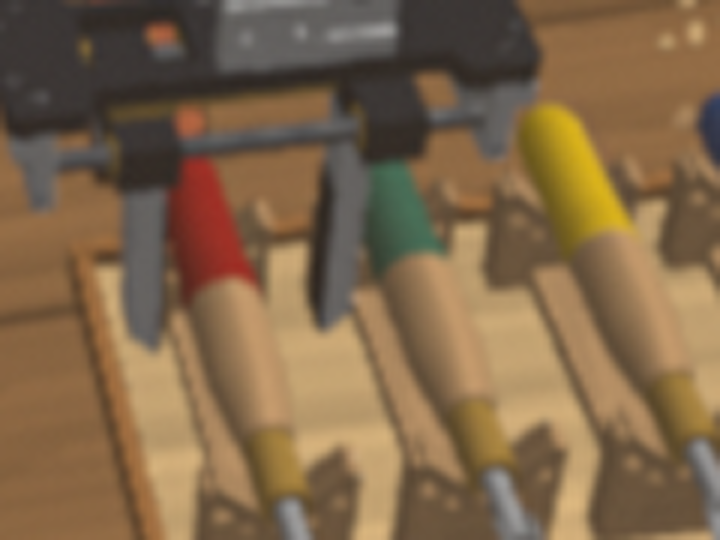

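{"name": "apply_moves", "arguments": {
  "moves": [
    {"delta_pos": [0, 0, 0.01], "dr": [0, 0, 0], "claw": 0.38},
    {"delta_pos": [0, 0, 0.02], "dr": [0, 0, 0], "claw": 0.38},
    {"delta_pos": [0, 0, 0.03], "dr": [0, 0, 0], "claw": 0.38},
    {"delta_pos": [0, 0, 0.036], "dr": [0, 0, 0], "claw": 0.38},
    {"delta_pos": [0, 0, 0.036], "dr": [0, 0, 0], "claw": 0.5}
  ]
}}

```text
clock: 7.78
ee_pos: [0.4847, 0.1123, 0.0103]
orientation: [1.0, -0.029, -0.0, 0.0]
ft_force: [-0.7, -0.4, 0.4]
finger_gap: 0.0511
finger_force: 0.0
```

{"name": "apply_moves", "arguments": {
  "moves": [
    {"delta_pos": [0, 0, 0], "dr": [0, 0, 0], "claw": 1},
    {"delta_pos": [0, 0, 0], "dr": [0, 0, 0], "claw": 1},
    {"delta_pos": [0, 0, 0], "dr": [0, 0, 0], "claw": 1},
    {"delta_pos": [0, 0, 0], "dr": [0, 0, 0], "claw": 1},
    {"delta_pos": [0, 0, 0], "dr": [0, 0, 0], "claw": 1}
  ]
}}

```text
clock: 8.4
ee_pos: [0.4851, 0.1115, 0.0108]
orientation: [1.0, -0.028, 0.0, 0.001]
ft_force: [-0.5, -5.1, 2.6]
finger_gap: 0.0283
finger_force: 30.0
```

```bash
python3 - <<'E'
from h import *
go(.4843,.1115,.010,-.057)
a=capture("scene")[140:230,320:440]
a=cv2.resize(a,None,fx=6,fy=6,interpolation=cv2.INTER_CUBIC)
cv2.imwrite("pics/x5.png",a)
E
```

```text
t 8.4 pos [0.4851 0.1115 0.0108] dp [-0.0015  0.0001  0.0016] dr [ 0.0007 -0.0002  0.0002] gap 0.0283 F [-0.5 -5.1  2.6]
```

{"name": "apply_moves", "arguments": {
  "moves": [
    {"delta_pos": [0, 0, -0.02], "dr": [0, 0, 0], "claw": 1},
    {"delta_pos": [0, 0, -0.06], "dr": [0, 0, 0], "claw": 1},
    {"delta_pos": [0, 0, -0.12], "dr": [0, 0, 0], "claw": 1},
    {"delta_pos": [0, 0, -0.16], "dr": [0, 0, 0], "claw": 1},
    {"delta_pos": [0, 0, -0.18], "dr": [0, 0, 0], "claw": 1}
  ]
}}

```text
clock: 9.07
ee_pos: [0.4855, 0.1133, 0.1019]
orientation: [1.0, -0.029, 0.001, -0.001]
ft_force: [0.1, -0.6, -1.5]
finger_gap: 0.0284
finger_force: 30.0
```

```bash
python3 - <<'E'
from h import *
go(.5449,-.2724,.10,-.102);print(get_state()["finger_force"])
capture("scene")
m,k=mask("scene","gouge_red");print(k,m.sum(),line(m,"scene",.153))
a=capture("scene")[90:270,280:480]
cv2.imwrite("pics/x6.png",cv2.resize(a,None,fx=3,fy=3))
E
```

```text
t 9.07 pos [0.4855 0.1133 0.1019] dp [0.1628 0.7634 0.0029] dr [-0.0009 -0.0008  0.0213] gap 0.0284 F [ 0.1 -0.6 -1.5]
29.999761283397675
0.92 858 (array([0.54435774, 0.11204043]), array([ 0.99658847, -0.08253139]), array([0.41171479, 0.12302511]), array([0.65187601, 0.10313642]), np.float64(0.24098334502976052))
```

View pics/x6.png

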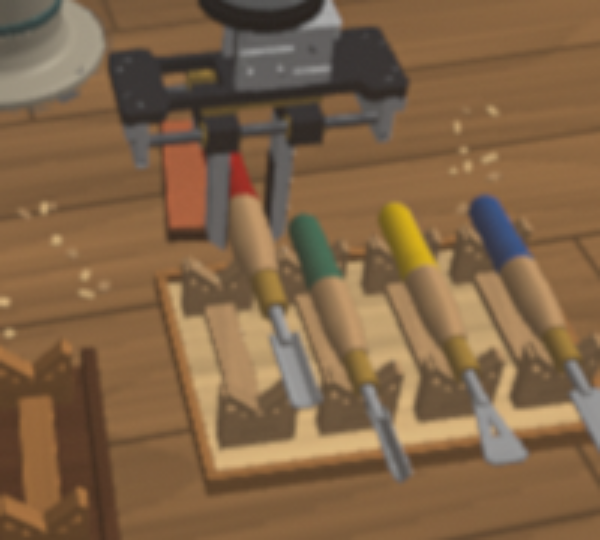

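{"name": "apply_moves", "arguments": {
  "moves": [
    {"delta_pos": [0.01, 0.05, 0], "dr": [0, 0, 0.004], "claw": 1},
    {"delta_pos": [0.03, 0.14, 0], "dr": [0, 0, 0.008], "claw": 1},
    {"delta_pos": [0.05, 0.24, 0], "dr": [0, 0, 0.012], "claw": 1},
    {"delta_pos": [0.07, 0.34, 0], "dr": [0, 0, 0.016], "claw": 1},
    {"delta_pos": [0.09, 0.44, 0], "dr": [0, 0, 0.021], "claw": 1}
  ]
}}

```text
clock: 9.85
ee_pos: [0.5167, -0.1109, 0.0994]
orientation: [0.999, -0.051, -0.001, -0.001]
ft_force: [0.5, 0.2, -1.9]
finger_gap: 0.0281
finger_force: 30.0
```

```bash
python3 -c "
from h import *
go(.5449,-.2724,.10,-.102)"
```

```text
t 9.85 pos [ 0.5167 -0.1109  0.0994] dp [ 0.089   0.3156 -0.0018] dr [-0.0005  0.001   0.0002] gap 0.0281 F [ 0.5  0.2 -1.9]
```

{"name": "apply_moves", "arguments": {
  "moves": [
    {"delta_pos": [0.028, 0.1, 0], "dr": [0, 0, 0], "claw": 1},
    {"delta_pos": [0.056, 0.2, 0], "dr": [0, 0, 0], "claw": 1},
    {"delta_pos": [0.08, 0.28, 0], "dr": [0, 0, 0], "claw": 1},
    {"delta_pos": [0.088, 0.314, 0], "dr": [0, 0, 0], "claw": 1},
    {"delta_pos": [0.088, 0.314, 0], "dr": [0, 0, 0], "claw": 1}
  ]
}}

```text
clock: 10.48
ee_pos: [0.5446, -0.2703, 0.0995]
orientation: [0.999, -0.051, -0.001, -0.001]
ft_force: [0.5, 0.3, -1.8]
finger_gap: 0.028
finger_force: 30.0
```

```bash
python3 - <<'E'
from h import *
go(.5449,-.2724,.05,-.102)
capture("scene")
m,k=mask("scene","gouge_red")
if m is not None:print(k,m.sum(),line(m,"scene",.152))
E
```

```text
t 10.47 pos [ 0.5446 -0.2703  0.0995] dp [0.0012 0.0042 0.099 ] dr [-0.0008  0.0009 -0.0003] gap 0.028 F [ 0.5  0.3 -1.8]
0.91 1106 (array([ 0.60888188, -0.27667463]), array([ 0.99622208, -0.08684225]), array([ 0.47903526, -0.26535569]), array([ 0.71204906, -0.28566788]), np.float64(0.2338974502988065))
```

{"name": "apply_moves", "arguments": {
  "moves": [
    {"delta_pos": [0.001, 0.004, 0.03], "dr": [0, 0, 0], "claw": 1},
    {"delta_pos": [0.001, 0.004, 0.07], "dr": [0, 0, 0], "claw": 1},
    {"delta_pos": [0.001, 0.004, 0.1], "dr": [0, 0, 0], "claw": 1},
    {"delta_pos": [0.001, 0.004, 0.12], "dr": [0, 0, 0], "claw": 1},
    {"delta_pos": [0.001, 0.004, 0.128], "dr": [0, 0, 0], "claw": 1}
  ]
}}

```text
clock: 11.2
ee_pos: [0.5452, -0.2721, 0.0359]
orientation: [0.999, -0.05, -0.0, -0.0]
ft_force: [-0.3, 0.1, -1.7]
finger_gap: 0.028
finger_force: 30.0
```

```bash
python3 - <<'E'
from h import *
go(.5449,-.2724,.028,-.102)
E
```

```text
t 11.2 pos [ 0.5452 -0.2721  0.0359] dp [-0.0006  0.0007  0.0158] dr [-0.0002  0.0004  0.0006] gap 0.028 F [-0.3  0.1 -1.7]
```

{"name": "apply_moves", "arguments": {
  "moves": [
    {"delta_pos": [0, 0, 0.004], "dr": [0, 0, 0], "claw": 1},
    {"delta_pos": [0, 0, 0.008], "dr": [0, 0, 0], "claw": 1},
    {"delta_pos": [0, 0, 0.012], "dr": [0, 0, 0], "claw": 1},
    {"delta_pos": [0, 0, 0.015], "dr": [0, 0, 0], "claw": 1},
    {"delta_pos": [0, 0, 0.015], "dr": [0, 0, 0], "claw": 1}
  ]
}}

```text
clock: 11.82
ee_pos: [0.5459, -0.2722, 0.0297]
orientation: [0.999, -0.051, 0.0, -0.0]
ft_force: [0.5, 2.2, 2.1]
finger_gap: 0.0281
finger_force: 30.0
```

{"name": "apply_moves", "arguments": {
  "moves": [
    {"delta_pos": [0, 0, 0], "dr": [0, 0, 0], "claw": 0.65},
    {"delta_pos": [0, 0, 0], "dr": [0, 0, 0], "claw": 0.45},
    {"delta_pos": [0, 0, 0], "dr": [0, 0, 0], "claw": 0.42},
    {"delta_pos": [0, 0, 0], "dr": [0, 0, 0], "claw": 0.4},
    {"delta_pos": [0, 0, 0], "dr": [0, 0, 0], "claw": 0.4}
  ]
}}

```text
clock: 12.45
ee_pos: [0.5455, -0.2726, 0.0291]
orientation: [0.999, -0.051, -0.0, 0.0]
ft_force: [-0.9, -0.0, 0.1]
finger_gap: 0.0563
finger_force: 0.0
```

{"name": "apply_moves", "arguments": {
  "moves": [
    {"delta_pos": [0, 0, -0.02], "dr": [0, 0, 0], "claw": 0.38},
    {"delta_pos": [0, 0, -0.06], "dr": [0, 0, 0], "claw": 0.38},
    {"delta_pos": [0, 0, -0.12], "dr": [0, 0, 0], "claw": 0.38},
    {"delta_pos": [0, 0, -0.17], "dr": [0, 0, 0], "claw": 0.38},
    {"delta_pos": [0, 0, -0.17], "dr": [0, 0, 0], "claw": 0.38}
  ]
}}

```text
clock: 13.08
ee_pos: [0.5472, -0.2736, 0.1169]
orientation: [0.999, -0.051, 0.003, 0.001]
ft_force: [0.0, -0.0, -0.0]
finger_gap: 0.0584
finger_force: 0.0
```

```bash
cat >> h.py <<'E'
SL={-.074:(.5449,-.2724),0:(.5524,-.1988),.074:(.5599,-.1252),.148:(.5675,-.0516)}
def chk(t,z=.08):
    for c in("scene","top"):
        capture(c);m,k=mask(c,"gouge_"+t)
        if m is None: print(c,None);continue
        mu,d,a,b,L=line(m,c,z);print(c,t,round(k,2),"yaw",np.arctan2(d[1],d[0]).round(3),"rear",(a+d*.095).round(4),"tip",(b-d*.165).round(4),L.round(3))
E
python3 - <<'E'
from h import *
chk("red");chk("black")
go(.4881,.1853,.095,-.057)
a=capture("scene")[190:340,90:340];cv2.imwrite("pics/x7.png",cv2.resize(a,None,fx=3,fy=3))
E
```

```text
scene red 0.94 yaw -0.094 rear [ 0.5606 -0.2725] tip [ 0.5469 -0.2712] 0.246
top red 0.57 yaw -0.113 rear [ 0.5479 -0.2731] tip [ 0.5452 -0.2728] 0.257
scene None
top None
t 13.47 pos [ 0.545  -0.2723  0.1132] dp [-0.2057 -0.899   0.0373] dr [-0.0003  0.0007 -0.0211] gap 0.0583 F [-0.8  0.1  1.3]
```

View pics/x7.png

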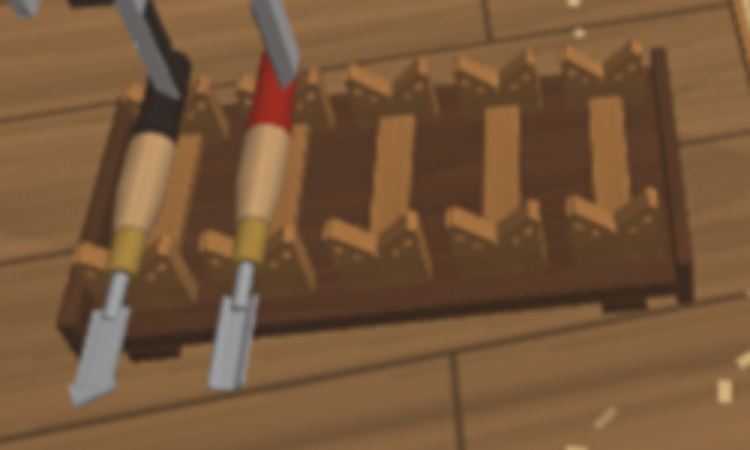

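{"name": "apply_moves", "arguments": {
  "moves": [
    {"delta_pos": [-0.025, -0.11, 0], "dr": [0, 0, -0.005], "claw": 0.38},
    {"delta_pos": [-0.05, -0.22, 0], "dr": [0, 0, -0.01], "claw": 0.38},
    {"delta_pos": [-0.075, -0.33, 0], "dr": [0, 0, -0.015], "claw": 0.38},
    {"delta_pos": [-0.1, -0.44, 0], "dr": [0, 0, -0.021], "claw": 0.38},
    {"delta_pos": [-0.125, -0.55, 0], "dr": [0, 0, -0.021], "claw": 0.38}
  ]
}}

```text
clock: 14.15
ee_pos: [0.5108, 0.009, 0.1141]
orientation: [1.0, -0.029, 0.0, -0.0]
ft_force: [0.7, 0.1, 0.0]
finger_gap: 0.0582
finger_force: 0.0
```

```bash
python3 -c "
from h import *
go(.4865,.1853,.10,-.057)"
```

```text
t 14.15 pos [0.5108 0.009  0.1141] dp [-0.0687 -0.3492  0.0281] dr [-0.     -0.0001 -0.0002] gap 0.0582 F [0.7 0.1 0. ]
```

{"name": "apply_moves", "arguments": {
  "moves": [
    {"delta_pos": [-0.022, -0.11, 0.01], "dr": [0, 0, 0], "claw": 0.38},
    {"delta_pos": [-0.044, -0.22, 0.02], "dr": [0, 0, 0], "claw": 0.38},
    {"delta_pos": [-0.067, -0.32, 0.028], "dr": [0, 0, 0], "claw": 0.38},
    {"delta_pos": [-0.067, -0.34, 0.028], "dr": [0, 0, 0], "claw": 0.38},
    {"delta_pos": [-0.067, -0.34, 0.028], "dr": [0, 0, 0], "claw": 0.38}
  ]
}}

```text
clock: 14.78
ee_pos: [0.4876, 0.179, 0.1001]
orientation: [1.0, -0.028, 0.0, 0.0]
ft_force: [-0.3, -0.0, -0.1]
finger_gap: 0.0581
finger_force: 0.0
```

```bash
python3 -c "
from h import *
go(.4865,.1853,.0105,-.057)"
```

```text
t 14.78 pos [0.4876 0.179  0.1001] dp [-0.0029 -0.0125  0.1791] dr [ 0.0004 -0.0001  0.0007] gap 0.0581 F [-0.3 -0.  -0.1]
```

{"name": "apply_moves", "arguments": {
  "moves": [
    {"delta_pos": [-0.003, -0.0125, 0], "dr": [0, 0, 0], "claw": 0.38},
    {"delta_pos": [-0.003, -0.0125, 0.04], "dr": [0, 0, 0], "claw": 0.38},
    {"delta_pos": [-0.003, -0.0125, 0.1], "dr": [0, 0, 0], "claw": 0.38},
    {"delta_pos": [-0.003, -0.0125, 0.16], "dr": [0, 0, 0], "claw": 0.38},
    {"delta_pos": [-0.003, -0.0125, 0.179], "dr": [0, 0, 0], "claw": 0.38}
  ]
}}

```text
clock: 15.4
ee_pos: [0.4852, 0.1839, 0.0092]
orientation: [1.0, -0.03, -0.002, 0.001]
ft_force: [-0.5, -0.2, 0.7]
finger_gap: 0.0586
finger_force: 0.0
```

{"name": "apply_moves", "arguments": {
  "moves": [
    {"delta_pos": [0, 0, 0], "dr": [0, 0, 0], "claw": 0.6},
    {"delta_pos": [0, 0, 0], "dr": [0, 0, 0], "claw": 1},
    {"delta_pos": [0, 0, 0], "dr": [0, 0, 0], "claw": 1},
    {"delta_pos": [0, 0, 0], "dr": [0, 0, 0], "claw": 1},
    {"delta_pos": [0, 0, 0], "dr": [0, 0, 0], "claw": 1}
  ]
}}

```text
clock: 16.02
ee_pos: [0.4871, 0.1855, 0.0115]
orientation: [1.0, -0.029, 0.001, -0.0]
ft_force: [0.2, -0.1, 5.1]
finger_gap: 0.0284
finger_force: 30.0
```

{"name": "apply_moves", "arguments": {
  "moves": [
    {"delta_pos": [0, 0, -0.02], "dr": [0, 0, 0], "claw": 1},
    {"delta_pos": [0, 0, -0.06], "dr": [0, 0, 0], "claw": 1},
    {"delta_pos": [0, 0, -0.12], "dr": [0, 0, 0], "claw": 1},
    {"delta_pos": [0, 0, -0.17], "dr": [0, 0, 0], "claw": 1},
    {"delta_pos": [0, 0, -0.185], "dr": [0, 0, 0], "claw": 1}
  ]
}}

```text
clock: 16.65
ee_pos: [0.487, 0.1855, 0.1047]
orientation: [1.0, -0.029, 0.001, -0.0]
ft_force: [0.7, 0.3, -0.9]
finger_gap: 0.0283
finger_force: 30.0
```

```bash
python3 -c "
from h import *
go(*SL[0],.10,-.102)"
```

```text
t 16.65 pos [0.487  0.1855 0.1047] dp [0.1743 0.7599 0.0094] dr [-0.0003 -0.0012  0.0214] gap 0.0283 F [ 0.7  0.3 -0.9]
```

{"name": "apply_moves", "arguments": {
  "moves": [
    {"delta_pos": [0.01, 0.05, 0], "dr": [0, 0, 0.004], "claw": 1},
    {"delta_pos": [0.03, 0.14, 0], "dr": [0, 0, 0.008], "claw": 1},
    {"delta_pos": [0.05, 0.24, 0], "dr": [0, 0, 0.012], "claw": 1},
    {"delta_pos": [0.075, 0.34, 0], "dr": [0, 0, 0.016], "claw": 1},
    {"delta_pos": [0.1, 0.44, 0], "dr": [0, 0, 0.021], "claw": 1}
  ]
}}

```text
clock: 17.27
ee_pos: [0.5229, -0.0386, 0.1023]
orientation: [0.999, -0.051, -0.001, -0.0]
ft_force: [0.6, 1.0, -1.2]
finger_gap: 0.028
finger_force: 30.0
```

```bash
python3 -c "
from h import *
go(*SL[0],.10,-.102)"
```

```text
t 17.27 pos [ 0.5229 -0.0386  0.1023] dp [0.0912 0.3129 0.0043] dr [-0.0001  0.0008  0.0003] gap 0.028 F [ 0.6  1.  -1.2]
```

{"name": "apply_moves", "arguments": {
  "moves": [
    {"delta_pos": [0.028, 0.1, 0], "dr": [0, 0, 0], "claw": 1},
    {"delta_pos": [0.056, 0.2, 0], "dr": [0, 0, 0], "claw": 1},
    {"delta_pos": [0.08, 0.28, 0.002], "dr": [0, 0, 0], "claw": 1},
    {"delta_pos": [0.09, 0.313, 0.004], "dr": [0, 0, 0], "claw": 1},
    {"delta_pos": [0.09, 0.313, 0.004], "dr": [0, 0, 0], "claw": 1}
  ]
}}

```text
clock: 17.9
ee_pos: [0.552, -0.1974, 0.1002]
orientation: [0.999, -0.051, -0.001, -0.001]
ft_force: [-0.2, 0.5, -1.3]
finger_gap: 0.028
finger_force: 30.0
```

```bash
python3 -c "
from h import *
go(*SL[0],.036,-.102)"
```

```text
t 17.9 pos [ 0.552  -0.1974  0.1002] dp [0.0014 0.0029 0.1284] dr [-0.0006  0.0009 -0.0003] gap 0.028 F [-0.2  0.5 -1.3]
```

{"name": "apply_moves", "arguments": {
  "moves": [
    {"delta_pos": [0.001, 0.003, 0.03], "dr": [0, 0, 0], "claw": 1},
    {"delta_pos": [0.001, 0.003, 0.07], "dr": [0, 0, 0], "claw": 1},
    {"delta_pos": [0.001, 0.003, 0.1], "dr": [0, 0, 0], "claw": 1},
    {"delta_pos": [0.001, 0.003, 0.12], "dr": [0, 0, 0], "claw": 1},
    {"delta_pos": [0.001, 0.003, 0.128], "dr": [0, 0, 0], "claw": 1}
  ]
}}

```text
clock: 18.52
ee_pos: [0.5526, -0.1984, 0.0364]
orientation: [0.999, -0.05, -0.0, -0.0]
ft_force: [0.1, 0.8, -0.8]
finger_gap: 0.0282
finger_force: 30.0
```

{"name": "apply_moves", "arguments": {
  "moves": [
    {"delta_pos": [0, 0, 0.004], "dr": [0, 0, 0], "claw": 1},
    {"delta_pos": [0, 0, 0.007], "dr": [0, 0, 0], "claw": 1},
    {"delta_pos": [0, 0, 0.01], "dr": [0, 0, 0], "claw": 1},
    {"delta_pos": [0, 0, 0.013], "dr": [0, 0, 0], "claw": 1},
    {"delta_pos": [0, 0, 0.013], "dr": [0, 0, 0], "claw": 1}
  ]
}}

```text
clock: 19.15
ee_pos: [0.5531, -0.1989, 0.0308]
orientation: [0.999, -0.051, 0.0, -0.0]
ft_force: [0.3, 0.5, -1.0]
finger_gap: 0.0282
finger_force: 30.0
```

{"name": "apply_moves", "arguments": {
  "moves": [
    {"delta_pos": [0, 0, 0.002], "dr": [0, 0, 0], "claw": 1},
    {"delta_pos": [0, 0, 0.004], "dr": [0, 0, 0], "claw": 1},
    {"delta_pos": [0, 0, 0.004], "dr": [0, 0, 0], "claw": 1},
    {"delta_pos": [0, 0, 0.004], "dr": [0, 0, 0], "claw": 1},
    {"delta_pos": [0, 0, 0.004], "dr": [0, 0, 0], "claw": 1}
  ]
}}

```text
clock: 19.77
ee_pos: [0.5535, -0.1981, 0.0299]
orientation: [0.999, -0.051, 0.001, -0.001]
ft_force: [-1.2, 3.2, 7.2]
finger_gap: 0.0286
finger_force: 30.0
```

Seated; release and rise.

{"name": "apply_moves", "arguments": {
  "moves": [
    {"delta_pos": [0, 0, 0], "dr": [0, 0, 0], "claw": 0.65},
    {"delta_pos": [0, 0, 0], "dr": [0, 0, 0], "claw": 0.45},
    {"delta_pos": [0, 0, 0], "dr": [0, 0, 0], "claw": 0.42},
    {"delta_pos": [0, 0, 0], "dr": [0, 0, 0], "claw": 0.4},
    {"delta_pos": [0, 0, 0], "dr": [0, 0, 0], "claw": 0.4}
  ]
}}

```text
clock: 20.4
ee_pos: [0.5529, -0.1991, 0.0285]
orientation: [0.999, -0.051, -0.0, 0.0]
ft_force: [-0.7, 0.2, -0.2]
finger_gap: 0.0564
finger_force: 0.0
```

{"name": "apply_moves", "arguments": {
  "moves": [
    {"delta_pos": [0, 0, -0.02], "dr": [0, 0, 0], "claw": 0.38},
    {"delta_pos": [0, 0, -0.06], "dr": [0, 0, 0], "claw": 0.38},
    {"delta_pos": [0, 0, -0.12], "dr": [0, 0, 0], "claw": 0.38},
    {"delta_pos": [0, 0, -0.17], "dr": [0, 0, 0], "claw": 0.38},
    {"delta_pos": [0, 0, -0.17], "dr": [0, 0, 0], "claw": 0.38}
  ]
}}

```text
clock: 21.02
ee_pos: [0.5547, -0.1999, 0.1163]
orientation: [0.999, -0.051, 0.003, 0.001]
ft_force: [0.1, -0.4, -0.4]
finger_gap: 0.0588
finger_force: 0.0
```

```bash
python3 -c "
from h import *
chk('green');chk('yellow',.063)
go(.4905,.2593,.10,-.057)"
```

```text
scene green 0.67 yaw -0.097 rear [ 0.5506 -0.197 ] tip [ 0.5546 -0.1974] 0.264
top green 0.66 yaw -0.133 rear [ 0.6016 -0.2022] tip [ 0.551  -0.1954] 0.209
scene yellow 0.63 yaw -0.061 rear [0.4858 0.2604] tip [0.4916 0.26  ] 0.266
top yellow 0.87 yaw -0.058 rear [0.4918 0.2588] tip [0.4892 0.2589] 0.257
t 21.43 pos [ 0.5524 -0.1988  0.1127] dp [-0.2157 -0.8989  0.0263] dr [-0.0003  0.0007 -0.0211] gap 0.0586 F [0.3 0.2 0.3]
```

{"name": "apply_moves", "arguments": {
  "moves": [
    {"delta_pos": [-0.025, -0.11, 0], "dr": [0, 0, -0.005], "claw": 0.38},
    {"delta_pos": [-0.05, -0.22, 0], "dr": [0, 0, -0.01], "claw": 0.38},
    {"delta_pos": [-0.08, -0.33, 0], "dr": [0, 0, -0.015], "claw": 0.38},
    {"delta_pos": [-0.105, -0.44, 0], "dr": [0, 0, -0.021], "claw": 0.38},
    {"delta_pos": [-0.13, -0.55, 0], "dr": [0, 0, -0.021], "claw": 0.38}
  ]
}}

```text
clock: 22.05
ee_pos: [0.5155, 0.0828, 0.1134]
orientation: [1.0, -0.029, -0.0, 0.0]
ft_force: [1.3, -0.0, -0.3]
finger_gap: 0.0583
finger_force: 0.0
```

```bash
python3 -c "
from h import *
go(.4905,.2593,.10,-.057)"
```

```text
t 22.05 pos [0.5155 0.0828 0.1134] dp [-0.0702 -0.3495  0.0268] dr [ 0.      0.     -0.0002] gap 0.0583 F [ 1.3 -0.  -0.3]
```

{"name": "apply_moves", "arguments": {
  "moves": [
    {"delta_pos": [-0.022, -0.11, 0.01], "dr": [0, 0, 0], "claw": 0.38},
    {"delta_pos": [-0.044, -0.22, 0.02], "dr": [0, 0, 0], "claw": 0.38},
    {"delta_pos": [-0.07, -0.32, 0.027], "dr": [0, 0, 0], "claw": 0.38},
    {"delta_pos": [-0.07, -0.348, 0.027], "dr": [0, 0, 0], "claw": 0.38},
    {"delta_pos": [-0.07, -0.348, 0.027], "dr": [0, 0, 0], "claw": 0.38}
  ]
}}

```text
clock: 22.68
ee_pos: [0.4912, 0.2571, 0.0998]
orientation: [1.0, -0.028, -0.0, 0.0]
ft_force: [-0.5, 0.3, -0.3]
finger_gap: 0.058
finger_force: 0.0
```

```bash
python3 -c "
from h import *
go(.4905,.2593,.0105,-.057)"
```

```text
t 22.68 pos [0.4912 0.2571 0.0998] dp [-0.0016 -0.0046  0.1787] dr [ 0.0004 -0.      0.0007] gap 0.058 F [-0.5  0.3 -0.3]
```

{"name": "apply_moves", "arguments": {
  "moves": [
    {"delta_pos": [-0.002, -0.0045, 0], "dr": [0, 0, 0], "claw": 0.38},
    {"delta_pos": [-0.002, -0.0045, 0.04], "dr": [0, 0, 0], "claw": 0.38},
    {"delta_pos": [-0.002, -0.0045, 0.1], "dr": [0, 0, 0], "claw": 0.38},
    {"delta_pos": [-0.002, -0.0045, 0.16], "dr": [0, 0, 0], "claw": 0.38},
    {"delta_pos": [-0.002, -0.0045, 0.179], "dr": [0, 0, 0], "claw": 0.38}
  ]
}}

```text
clock: 23.3
ee_pos: [0.4892, 0.2572, 0.0092]
orientation: [1.0, -0.03, -0.001, 0.001]
ft_force: [0.9, 0.5, 0.6]
finger_gap: 0.0583
finger_force: 0.0
```

{"name": "apply_moves", "arguments": {
  "moves": [
    {"delta_pos": [0, 0, 0], "dr": [0, 0, 0], "claw": 0.6},
    {"delta_pos": [0, 0, 0], "dr": [0, 0, 0], "claw": 1},
    {"delta_pos": [0, 0, 0], "dr": [0, 0, 0], "claw": 1},
    {"delta_pos": [0, 0, 0], "dr": [0, 0, 0], "claw": 1},
    {"delta_pos": [0, 0, 0], "dr": [0, 0, 0], "claw": 1}
  ]
}}

```text
clock: 23.92
ee_pos: [0.4909, 0.2594, 0.0116]
orientation: [1.0, -0.028, 0.001, -0.0]
ft_force: [0.6, -0.2, 5.4]
finger_gap: 0.0282
finger_force: 30.0
```

{"name": "apply_moves", "arguments": {
  "moves": [
    {"delta_pos": [0, 0, -0.02], "dr": [0, 0, 0], "claw": 1},
    {"delta_pos": [0, 0, -0.06], "dr": [0, 0, 0], "claw": 1},
    {"delta_pos": [0, 0, -0.12], "dr": [0, 0, 0], "claw": 1},
    {"delta_pos": [0, 0, -0.17], "dr": [0, 0, 0], "claw": 1},
    {"delta_pos": [0, 0, -0.185], "dr": [0, 0, 0], "claw": 1}
  ]
}}

```text
clock: 24.55
ee_pos: [0.4909, 0.2596, 0.1047]
orientation: [1.0, -0.028, 0.001, -0.001]
ft_force: [0.0, -0.2, -0.8]
finger_gap: 0.0282
finger_force: 30.0
```

{"name": "apply_moves", "arguments": {
  "moves": [
    {"delta_pos": [0.01, 0.05, 0], "dr": [0, 0, 0.004], "claw": 1},
    {"delta_pos": [0.03, 0.14, 0], "dr": [0, 0, 0.008], "claw": 1},
    {"delta_pos": [0.05, 0.24, 0], "dr": [0, 0, 0.012], "claw": 1},
    {"delta_pos": [0.075, 0.34, 0], "dr": [0, 0, 0.016], "claw": 1},
    {"delta_pos": [0.1, 0.44, 0], "dr": [0, 0, 0.021], "claw": 1}
  ]
}}

```text
clock: 25.18
ee_pos: [0.5268, 0.0353, 0.1023]
orientation: [0.999, -0.051, -0.001, -0.0]
ft_force: [0.9, -1.4, -1.1]
finger_gap: 0.0282
finger_force: 30.0
```

```bash
python3 -c "
from h import *
go(*SL[.074],.10,-.102)"
```

```text
t 25.18 pos [0.5268 0.0353 0.1023] dp [0.0984 0.3127 0.0044] dr [-0.      0.0008  0.0004] gap 0.0282 F [ 0.9 -1.4 -1.1]
```

{"name": "apply_moves", "arguments": {
  "moves": [
    {"delta_pos": [0.03, 0.1, 0], "dr": [0, 0, 0], "claw": 1},
    {"delta_pos": [0.06, 0.2, 0], "dr": [0, 0, 0], "claw": 1},
    {"delta_pos": [0.09, 0.28, 0.002], "dr": [0, 0, 0], "claw": 1},
    {"delta_pos": [0.098, 0.314, 0.004], "dr": [0, 0, 0], "claw": 1},
    {"delta_pos": [0.098, 0.314, 0.004], "dr": [0, 0, 0], "claw": 1}
  ]
}}

```text
clock: 25.8
ee_pos: [0.5596, -0.1245, 0.1002]
orientation: [0.999, -0.051, -0.001, -0.001]
ft_force: [0.3, 0.5, -0.7]
finger_gap: 0.0284
finger_force: 30.0
```

```bash
python3 -c "
from h import *
go(*SL[.074],.036,-.102)"
```

```text
t 25.8 pos [ 0.5596 -0.1245  0.1002] dp [0.001  0.0015 0.1285] dr [-0.0005  0.001  -0.0004] gap 0.0284 F [ 0.3  0.5 -0.7]
```

{"name": "apply_moves", "arguments": {
  "moves": [
    {"delta_pos": [0.001, 0.0015, 0.03], "dr": [0, 0, 0], "claw": 1},
    {"delta_pos": [0.001, 0.0015, 0.07], "dr": [0, 0, 0], "claw": 1},
    {"delta_pos": [0.001, 0.0015, 0.1], "dr": [0, 0, 0], "claw": 1},
    {"delta_pos": [0.001, 0.0015, 0.12], "dr": [0, 0, 0], "claw": 1},
    {"delta_pos": [0.001, 0.0015, 0.128], "dr": [0, 0, 0], "claw": 1}
  ]
}}

```text
clock: 26.42
ee_pos: [0.5604, -0.1247, 0.0364]
orientation: [0.999, -0.05, -0.0, -0.0]
ft_force: [0.6, 0.6, -1.2]
finger_gap: 0.0282
finger_force: 30.0
```

{"name": "apply_moves", "arguments": {
  "moves": [
    {"delta_pos": [0, 0, 0.004], "dr": [0, 0, 0], "claw": 1},
    {"delta_pos": [0, 0, 0.008], "dr": [0, 0, 0], "claw": 1},
    {"delta_pos": [0, 0, 0.012], "dr": [0, 0, 0], "claw": 1},
    {"delta_pos": [0, 0, 0.015], "dr": [0, 0, 0], "claw": 1},
    {"delta_pos": [0, 0, 0.015], "dr": [0, 0, 0], "claw": 1}
  ]
}}

```text
clock: 27.05
ee_pos: [0.5613, -0.1248, 0.0303]
orientation: [0.999, -0.051, 0.001, -0.0]
ft_force: [-0.2, 2.5, 3.0]
finger_gap: 0.028
finger_force: 30.0
```

Seated (Fz rose by ~4 N); release and go for the blue one.

{"name": "apply_moves", "arguments": {
  "moves": [
    {"delta_pos": [0, 0, 0], "dr": [0, 0, 0], "claw": 0.65},
    {"delta_pos": [0, 0, 0], "dr": [0, 0, 0], "claw": 0.45},
    {"delta_pos": [0, 0, 0], "dr": [0, 0, 0], "claw": 0.42},
    {"delta_pos": [0, 0, 0], "dr": [0, 0, 0], "claw": 0.4},
    {"delta_pos": [0, 0, 0], "dr": [0, 0, 0], "claw": 0.4}
  ]
}}

```text
clock: 27.68
ee_pos: [0.5608, -0.1253, 0.0296]
orientation: [0.999, -0.051, -0.0, 0.0]
ft_force: [-0.1, -0.9, -0.1]
finger_gap: 0.0565
finger_force: 0.0
```

{"name": "apply_moves", "arguments": {
  "moves": [
    {"delta_pos": [0, 0, -0.02], "dr": [0, 0, 0], "claw": 0.38},
    {"delta_pos": [0, 0, -0.06], "dr": [0, 0, 0], "claw": 0.38},
    {"delta_pos": [0, 0, -0.12], "dr": [0, 0, 0], "claw": 0.38},
    {"delta_pos": [0, 0, -0.17], "dr": [0, 0, 0], "claw": 0.38},
    {"delta_pos": [0, 0, -0.17], "dr": [0, 0, 0], "claw": 0.38}
  ]
}}

```text
clock: 28.3
ee_pos: [0.5627, -0.1259, 0.1173]
orientation: [0.999, -0.051, 0.003, 0.001]
ft_force: [-0.3, 0.4, 0.3]
finger_gap: 0.0582
finger_force: 0.0
```

```bash
python3 -c "
from h import *
chk('yellow');chk('blue',.063)
go(.4965,.3333,.10,-.057)"
```

```text
scene yellow 0.69 yaw -0.101 rear [ 0.556  -0.1228] tip [ 0.5611 -0.1233] 0.265
top None
scene blue 0.65 yaw -0.059 rear [0.4947 0.3336] tip [0.499  0.3334] 0.264
top None
t 28.7 pos [ 0.5603 -0.1251  0.1137] dp [-0.2194 -0.8992  0.0281] dr [-0.0002  0.0008 -0.0211] gap 0.0581 F [-0.3  0.3 -0.2]
```

{"name": "apply_moves", "arguments": {
  "moves": [
    {"delta_pos": [-0.025, -0.11, 0], "dr": [0, 0, -0.005], "claw": 0.38},
    {"delta_pos": [-0.05, -0.22, 0], "dr": [0, 0, -0.01], "claw": 0.38},
    {"delta_pos": [-0.08, -0.33, 0], "dr": [0, 0, -0.015], "claw": 0.38},
    {"delta_pos": [-0.105, -0.44, 0], "dr": [0, 0, -0.021], "claw": 0.38},
    {"delta_pos": [-0.13, -0.55, 0], "dr": [0, 0, -0.021], "claw": 0.38}
  ]
}}

```text
clock: 29.32
ee_pos: [0.5235, 0.1565, 0.1144]
orientation: [1.0, -0.029, -0.0, 0.0]
ft_force: [2.2, 0.8, -0.4]
finger_gap: 0.058
finger_force: 0.0
```

```bash
python3 -c "
from h import *
go(.497,.333,.10,-.057);print(get_state()['joints'])"
```

```text
t 29.32 pos [0.5235 0.1565 0.1144] dp [-0.073  -0.3493  0.0287] dr [ 0.0001  0.     -0.0002] gap 0.058 F [ 2.2  0.8 -0.4]
[ 1.63368038e-01  2.68867367e-01  1.65257760e+00 -1.81838766e-04
  1.22028626e+00  1.79154788e+00]
```

{"name": "apply_moves", "arguments": {
  "moves": [
    {"delta_pos": [-0.022, -0.11, 0.01], "dr": [0, 0, 0], "claw": 0.38},
    {"delta_pos": [-0.045, -0.22, 0.02], "dr": [0, 0, 0], "claw": 0.38},
    {"delta_pos": [-0.073, -0.32, 0.028], "dr": [0, 0, 0], "claw": 0.38},
    {"delta_pos": [-0.073, -0.349, 0.028], "dr": [0, 0, 0], "claw": 0.38},
    {"delta_pos": [-0.073, -0.349, 0.028], "dr": [0, 0, 0], "claw": 0.38}
  ]
}}

```text
clock: 29.95
ee_pos: [0.4975, 0.3314, 0.1002]
orientation: [1.0, -0.028, -0.0, 0.001]
ft_force: [0.2, -0.9, 1.3]
finger_gap: 0.0584
finger_force: 0.0
```

```bash
python3 -c "
from h import *
go(.497,.333,.0105,-.057)"
```

```text
t 29.95 pos [0.4975 0.3314 0.1002] dp [-0.0013 -0.0034  0.1794] dr [0.0005 0.     0.0007] gap 0.0584 F [ 0.2 -0.9  1.3]
```

{"name": "apply_moves", "arguments": {
  "moves": [
    {"delta_pos": [-0.001, -0.0035, 0], "dr": [0, 0, 0], "claw": 0.38},
    {"delta_pos": [-0.001, -0.0035, 0.04], "dr": [0, 0, 0], "claw": 0.38},
    {"delta_pos": [-0.001, -0.0035, 0.1], "dr": [0, 0, 0], "claw": 0.38},
    {"delta_pos": [-0.001, -0.0035, 0.16], "dr": [0, 0, 0], "claw": 0.38},
    {"delta_pos": [-0.001, -0.0035, 0.179], "dr": [0, 0, 0], "claw": 0.38}
  ]
}}

```text
clock: 30.58
ee_pos: [0.4963, 0.3307, 0.0096]
orientation: [1.0, -0.03, -0.001, 0.001]
ft_force: [0.2, -0.6, 0.4]
finger_gap: 0.0584
finger_force: 0.0
```

{"name": "apply_moves", "arguments": {
  "moves": [
    {"delta_pos": [0, 0, 0], "dr": [0, 0, 0], "claw": 0.6},
    {"delta_pos": [0, 0, 0], "dr": [0, 0, 0], "claw": 1},
    {"delta_pos": [0, 0, 0], "dr": [0, 0, 0], "claw": 1},
    {"delta_pos": [0, 0, 0], "dr": [0, 0, 0], "claw": 1},
    {"delta_pos": [0, 0, 0], "dr": [0, 0, 0], "claw": 1}
  ]
}}

```text
clock: 31.2
ee_pos: [0.4978, 0.3332, 0.0122]
orientation: [1.0, -0.028, 0.001, -0.0]
ft_force: [-0.4, -1.8, 5.1]
finger_gap: 0.0286
finger_force: 30.0
```

{"name": "apply_moves", "arguments": {
  "moves": [
    {"delta_pos": [0, 0, -0.02], "dr": [0, 0, 0], "claw": 1},
    {"delta_pos": [0, 0, -0.06], "dr": [0, 0, 0], "claw": 1},
    {"delta_pos": [0, 0, -0.12], "dr": [0, 0, 0], "claw": 1},
    {"delta_pos": [0, 0, -0.17], "dr": [0, 0, 0], "claw": 1},
    {"delta_pos": [0, 0, -0.185], "dr": [0, 0, 0], "claw": 1}
  ]
}}

```text
clock: 31.82
ee_pos: [0.4977, 0.3336, 0.1053]
orientation: [1.0, -0.029, 0.001, -0.001]
ft_force: [-0.6, 0.5, -0.4]
finger_gap: 0.0283
finger_force: 30.0
```

{"name": "apply_moves", "arguments": {
  "moves": [
    {"delta_pos": [0.01, 0.05, 0], "dr": [0, 0, 0.004], "claw": 1},
    {"delta_pos": [0.03, 0.14, 0], "dr": [0, 0, 0.008], "claw": 1},
    {"delta_pos": [0.05, 0.24, 0], "dr": [0, 0, 0.012], "claw": 1},
    {"delta_pos": [0.075, 0.34, 0], "dr": [0, 0, 0.016], "claw": 1},
    {"delta_pos": [0.1, 0.44, 0], "dr": [0, 0, 0.021], "claw": 1}
  ]
}}

```text
clock: 32.45
ee_pos: [0.5337, 0.109, 0.1027]
orientation: [0.999, -0.051, -0.001, 0.0]
ft_force: [0.3, -0.1, -1.7]
finger_gap: 0.0287
finger_force: 30.0
```

```bash
python3 -c "
from h import *
go(*SL[.148],.10,-.102)"
```

```text
t 32.45 pos [0.5337 0.109  0.1027] dp [0.0998 0.3127 0.0053] dr [0.0001 0.0008 0.0004] gap 0.0287 F [ 0.3 -0.1 -1.7]
```

{"name": "apply_moves", "arguments": {
  "moves": [
    {"delta_pos": [0.03, 0.1, 0], "dr": [0, 0, 0], "claw": 1},
    {"delta_pos": [0.06, 0.2, 0], "dr": [0, 0, 0], "claw": 1},
    {"delta_pos": [0.09, 0.28, 0.002], "dr": [0, 0, 0], "claw": 1},
    {"delta_pos": [0.099, 0.314, 0.004], "dr": [0, 0, 0], "claw": 1},
    {"delta_pos": [0.099, 0.314, 0.004], "dr": [0, 0, 0], "claw": 1}
  ]
}}

```text
clock: 33.08
ee_pos: [0.5671, -0.0508, 0.1008]
orientation: [0.999, -0.051, -0.001, -0.0]
ft_force: [-0.4, 0.2, -1.0]
finger_gap: 0.0284
finger_force: 30.0
```

```bash
python3 -c "
from h import *
go(*SL[.148],.036,-.102)"
```

```text
t 33.08 pos [ 0.5671 -0.0508  0.1008] dp [0.0012 0.0016 0.1296] dr [-0.0004  0.0009 -0.0004] gap 0.0284 F [-0.4  0.2 -1. ]
```

{"name": "apply_moves", "arguments": {
  "moves": [
    {"delta_pos": [0.001, 0.0015, 0.03], "dr": [0, 0, 0], "claw": 1},
    {"delta_pos": [0.001, 0.0015, 0.07], "dr": [0, 0, 0], "claw": 1},
    {"delta_pos": [0.001, 0.0015, 0.1], "dr": [0, 0, 0], "claw": 1},
    {"delta_pos": [0.001, 0.0015, 0.12], "dr": [0, 0, 0], "claw": 1},
    {"delta_pos": [0.001, 0.0015, 0.128], "dr": [0, 0, 0], "claw": 1}
  ]
}}

```text
clock: 33.7
ee_pos: [0.5678, -0.0509, 0.0369]
orientation: [0.999, -0.05, -0.001, -0.0]
ft_force: [0.4, -0.1, 0.1]
finger_gap: 0.028
finger_force: 30.0
```

{"name": "apply_moves", "arguments": {
  "moves": [
    {"delta_pos": [0, 0, 0.004], "dr": [0, 0, 0], "claw": 1},
    {"delta_pos": [0, 0, 0.008], "dr": [0, 0, 0], "claw": 1},
    {"delta_pos": [0, 0, 0.012], "dr": [0, 0, 0], "claw": 1},
    {"delta_pos": [0, 0, 0.015], "dr": [0, 0, 0], "claw": 1},
    {"delta_pos": [0, 0, 0.015], "dr": [0, 0, 0], "claw": 1}
  ]
}}

```text
clock: 34.33
ee_pos: [0.5687, -0.051, 0.0307]
orientation: [0.999, -0.051, 0.001, -0.0]
ft_force: [-0.1, 2.4, 2.6]
finger_gap: 0.0284
finger_force: 30.0
```

{"name": "apply_moves", "arguments": {
  "moves": [
    {"delta_pos": [0, 0, 0], "dr": [0, 0, 0], "claw": 0.65},
    {"delta_pos": [0, 0, 0], "dr": [0, 0, 0], "claw": 0.45},
    {"delta_pos": [0, 0, 0], "dr": [0, 0, 0], "claw": 0.42},
    {"delta_pos": [0, 0, 0], "dr": [0, 0, 0], "claw": 0.4},
    {"delta_pos": [0, 0, 0], "dr": [0, 0, 0], "claw": 0.4}
  ]
}}

```text
clock: 34.95
ee_pos: [0.5682, -0.0516, 0.0301]
orientation: [0.999, -0.051, -0.0, 0.0]
ft_force: [-0.3, 0.3, -0.1]
finger_gap: 0.0564
finger_force: 0.0
```

{"name": "apply_moves", "arguments": {
  "moves": [
    {"delta_pos": [0, 0, -0.02], "dr": [0, 0, 0], "claw": 0.38},
    {"delta_pos": [0, 0, -0.06], "dr": [0, 0, 0], "claw": 0.38},
    {"delta_pos": [0, 0, -0.12], "dr": [0, 0, 0], "claw": 0.38},
    {"delta_pos": [0, 0, -0.2], "dr": [0, 0, 0], "claw": 0.38},
    {"delta_pos": [0, 0, -0.25], "dr": [0, 0, 0], "claw": 0.38}
  ]
}}

```text
clock: 35.58
ee_pos: [0.5692, -0.0517, 0.1581]
orientation: [0.999, -0.051, 0.002, 0.0]
ft_force: [0.4, 0.7, 0.9]
finger_gap: 0.0585
finger_force: 0.0
```

{"name": "apply_moves", "arguments": {
  "moves": [
    {"delta_pos": [0, -0.1, 0], "dr": [0, 0, 0], "claw": 0.38},
    {"delta_pos": [-0.05, -0.2, 0], "dr": [0, 0, 0], "claw": 0.38},
    {"delta_pos": [-0.1, -0.3, 0], "dr": [0, 0, 0], "claw": 0.38},
    {"delta_pos": [-0.15, -0.4, 0], "dr": [0, 0, 0], "claw": 0.38},
    {"delta_pos": [-0.2, -0.48, 0], "dr": [0, 0, 0], "claw": 0.38}
  ]
}}

```text
clock: 36.2
ee_pos: [0.4924, 0.1993, 0.156]
orientation: [0.999, -0.05, 0.001, -0.0]
ft_force: [0.1, 0.5, 0.2]
finger_gap: 0.0586
finger_force: 0.0
```

```bash
python3 - <<'E'
from h import *
for t in("blue","yellow","green","red","black"):chk(t)
print(SL)
a=capture("top")[90:260,300:540];cv2.imwrite("pics/f.png",cv2.resize(a,None,fx=3,fy=3))
E
```

```text
scene blue 0.9 yaw -0.102 rear [ 0.5645 -0.0492] tip [ 0.5679 -0.0496] 0.263
top blue 0.74 yaw -0.103 rear [ 0.5716 -0.0518] tip [ 0.569  -0.0515] 0.257
scene yellow 0.98 yaw -0.102 rear [ 0.5546 -0.1229] tip [ 0.5612 -0.1235] 0.267
top yellow 0.71 yaw -0.104 rear [ 0.5622 -0.1251] tip [ 0.5603 -0.1249] 0.258
scene green 0.65 yaw -0.102 rear [ 0.5497 -0.1967] tip [ 0.5534 -0.1971] 0.264
top green 0.56 yaw -0.11 rear [ 0.5552 -0.199 ] tip [ 0.5542 -0.1989] 0.259
scene red 0.95 yaw -0.099 rear [ 0.5413 -0.2701] tip [ 0.5499 -0.271 ] 0.269
top red 0.67 yaw -0.101 rear [ 0.5464 -0.2727] tip [ 0.5464 -0.2727] 0.26
scene black 0.7 yaw -0.1 rear [ 0.531  -0.3433] tip [ 0.5382 -0.3441] 0.267
top black 0.92 yaw -0.104 rear [ 0.5367 -0.3459] tip [ 0.5364 -0.3459] 0.26
{-0.074: (0.5449, -0.2724), 0: (0.5524, -0.1988), 0.074: (0.5599, -0.1252), 0.148: (0.5675, -0.0516)}
```

View pics/f.png

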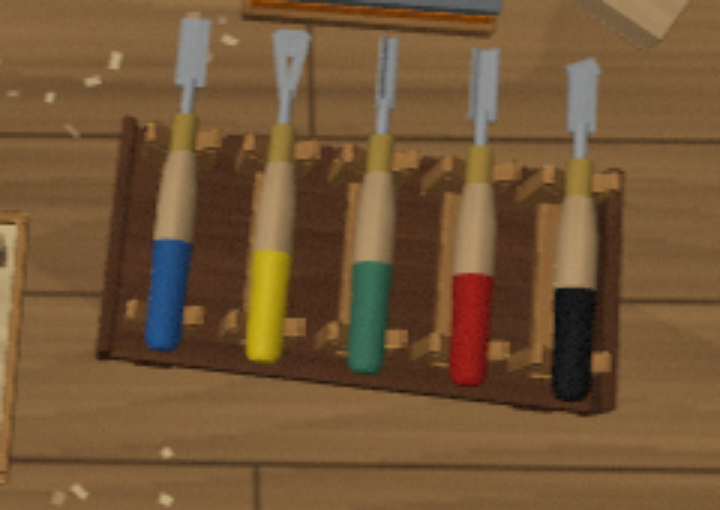

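All five gouges lie straight in the cradles, in the order blue, yellow, green, red, black, and within about 2 mm of the targets. I'm handing the job in.

```bash
python3 -c "
from rig import *
print(close_job())"
```

```text
the job is handed in; nothing more can be done
None
```

The job is handed in: the red, blue, green and yellow gouges are in the rack's four free cradles in tray order (blue, yellow, green, red from the left), edges away from the robot, black one not moved; the last pictures put them within about 2 mm of target, but no verdict came back.

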